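# Stop the feed, cull faulty brackets, dock the carrier, set the feed

### The job

First stop the feed by sliding the blue grip all the way to the end of its track nearest the robot. Then check the batch of copper brackets lying on the black carrier tray: put every faulty one (arm snapped off, no arms, too short, arm bent, or U-shaped instead of a full Z) into the red scrap bin and leave the good ones lying flat on the carrier. After that push the carrier square and flush into the corner of the aluminium fence, and last slide the blue grip forward until it is level with the yellow marker. Leave the other things on the bench where they are.

Things in the scene. Friction and masses are not known exactly. Their poses are not given: they have to be found in the camera images.
- good1: a GOOD bracket: flat copper bracket, 5 mm thick, 40 g, with a black block (20 x 16 x 26 mm tall along x, y, z; top 31 mm above the origin) on its middle to grip; may be absent. Origin: centre of the underside, below the block; x along the bar. Bar 76 x 12 mm with one 14 mm wide arm at each end, reaching 26 mm from the bar's centreline, to +y at the +x end and to -y at the -x end: a full Z
- good2: a GOOD bracket: flat copper bracket, 5 mm thick, 40 g, with a black block (20 x 16 x 26 mm tall along x, y, z; top 31 mm above the origin) on its middle to grip; may be absent. Origin: centre of the underside, below the block; x along the bar. Bar 76 x 12 mm with one 14 mm wide arm at each end, reaching 26 mm from the bar's centreline, to +y at the +x end and to -y at the -x end: a full Z
- good3: a GOOD bracket: flat copper bracket, 5 mm thick, 40 g, with a black block (20 x 16 x 26 mm tall along x, y, z; top 31 mm above the origin) on its middle to grip; may be absent. Origin: centre of the underside, below the block; x along the bar. Bar 76 x 12 mm with one 14 mm wide arm at each end, reaching 26 mm from the bar's centreline, to +y at the +x end and to -y at the -x end: a full Z
- snapped: a FAULTY bracket: flat copper bracket, 5 mm thick, 40 g, with a black block (20 x 16 x 26 mm tall along x, y, z; top 31 mm above the origin) on its middle to grip; may be absent. Origin: centre of the underside, below the block; x along the bar. Bar 76 x 12 mm, but only the arm at the +x end is there; the other is snapped off
- short: a FAULTY bracket: flat copper bracket, 5 mm thick, 40 g, with a black block (20 x 16 x 26 mm tall along x, y, z; top 31 mm above the origin) on its middle to grip; may be absent. Origin: centre of the underside, below the block; x along the bar. Z-shaped, but the bar is only 46 mm long instead of 76 mm
- bent: a FAULTY bracket: flat copper bracket, 5 mm thick, 40 g, with a black block (20 x 16 x 26 mm tall along x, y, z; top 31 mm above the origin) on its middle to grip; may be absent. Origin: centre of the underside, below the block; x along the bar. Like a good one, but the arm at the +x end is bent outwards by about 57 degrees, no longer square to the bar
- ushaped: a FAULTY bracket: flat copper bracket, 5 mm thick, 40 g, with a black block (20 x 16 x 26 mm tall along x, y, z; top 31 mm above the origin) on its middle to grip; may be absent. Origin: centre of the underside, below the block; x along the bar. Bar 76 x 12 mm with both arms on the same (+y) side: a U, not a Z
- stub: a FAULTY bracket: flat copper bracket, 5 mm thick, 40 g, with a black block (20 x 16 x 26 mm tall along x, y, z; top 31 mm above the origin) on its middle to grip; may be absent. Origin: centre of the underside, below the block; x along the bar. Bar 76 x 12 mm with no arms at all
- carrier: loose shallow black tray with a pale insert that holds the batch: 272 mm (its x) by 296 mm (its y), floor 6 mm thick, rim 6 mm thick and 18 mm high, 0.35 kg empty. Origin: centre of the underside; x points away from the robot, y left
- carrier_corner (a point): outer corner of the carrier at its underside, far left (+x, +y): 136, 148 mm from its origin. It goes into the fence's inner corner
- fence: fixed L-shaped aluminium fence, 25 mm high, 15 mm thick, open towards the robot and to the right. Origin: its inner corner at bench level. One arm runs 250 mm from there along its -y (its inner face at x = 0), the other 200 mm along its -x (its inner face at y = 0)
- bin: fixed open red scrap bin, 200 mm (x) by 150 mm (y), 50 mm high, walls and floor 5 mm. Origin: centre of its underside. It stands left or right of the carrier
- fader_base: fixed grey housing of the feed slider, 40 mm wide (its x), 170 mm long (its y), 14 mm high. Origin: centre of the underside; the grip travels along its y, which points away from the robot. It stands left or right of the carrier, across from the bin
- fader (a joint): position of the slider's grip along the housing's +y: 0 at the near end to 0.12 m at the far end; stiff (1.5 N), stays where left
- fader_top (a point): centre of the top of the slider's blue grip, 54 mm above the bench; the grip is 28 mm across the track, 20 mm along it, 40 mm tall
- flag: fixed yellow marker beside the slider's housing, 16 x 6 x 18 mm high, marking the wanted position of the grip. Origin: centre of its underside; its y is along the track
- bottle: bystander: white bottle, 60 mm across, 150 mm tall; origin at the centre of the underside
- tape: bystander: yellow roll, 90 mm across, 22 mm high; origin under its centre
- jar: bystander: amber cup, 70 mm across, 60 mm tall; origin under its centre
- pliers: bystander: teal-handled pliers, 150 mm long, 16 mm high, lying; origin under their middle
Things that resemble listed ones, but are neither listed nor needed, are in the scene too. What is shaped like the ushaped but turquoise or white is not meant.

How it is judged (in metres and radians):
On the way, in this order (a step that is already met when the one before it is completed fails the run):
1. the feed is stopped: the blue grip is at the near end of its track (value of joint fader below 0.006 m), for 0.2 s.
2. every faulty bracket is in the red bin (x of snapped in the frame of bin between -0.092 and 0.092 m and y of snapped in the frame of bin between -0.067 and 0.067 m and z of snapped in the frame of bin between -0.005 and 0.055 m and x of short in the frame of bin between -0.092 and 0.092 m and y of short in the frame of bin between -0.067 and 0.067 m and z of short in the frame of bin between -0.005 and 0.055 m and x of bent in the frame of bin between -0.092 and 0.092 m and y of bent in the frame of bin between -0.067 and 0.067 m and z of bent in the frame of bin between -0.005 and 0.055 m and x of ushaped in the frame of bin between -0.092 and 0.092 m and y of ushaped in the frame of bin between -0.067 and 0.067 m and z of ushaped in the frame of bin between -0.005 and 0.055 m and x of stub in the frame of bin between -0.092 and 0.092 m and y of stub in the frame of bin between -0.067 and 0.067 m and z of stub in the frame of bin between -0.005 and 0.055 m), for 0.2 s.
3. the carrier is square and flush in the fence corner (x of carrier_corner in the frame of fence between -0.004 and 0.003 m and y of carrier_corner in the frame of fence between -0.004 and 0.003 m and angle between the x axis of carrier and the x axis of fence, either way round below 0.03 rad and angle between carrier's own z axis and vertical below 0.05 rad), for 0.2 s.
4. the blue grip is level with the yellow marker (y of fader_top in the frame of flag between -0.006 and 0.006 m), for 0.2 s.
At the end, for the whole second after the job is handed in: Every faulty bracket lies in the red bin, the good ones lie flat (within 0.2 rad) on the carrier's floor, the carrier's corner is within 4 mm of the fence's inner corner along both arms and square within 0.03 rad, the blue grip is within 6 mm of the yellow marker along the track, and all is at rest (all of step 2 and all of step 3 and all of step 4 and x of good1 in the frame of carrier between -0.13 and 0.13 m and y of good1 in the frame of carrier between -0.142 and 0.142 m and z of each of good1, good2, good3 in the frame of carrier below 0.016 m and angle between each of good1, good2, good3's own z axis and vertical below 0.2 rad and x of good2 in the frame of carrier between -0.13 and 0.13 m and y of good2 in the frame of carrier between -0.142 and 0.142 m and x of good3 in the frame of carrier between -0.13 and 0.13 m and y of good3 in the frame of carrier between -0.142 and 0.142 m and linear speed of each of snapped, short, bent, ushaped, stub, good1, good2, good3, carrier below 0.02 m/s and velocity of joint fader between -0.01 and 0.01 m/s); the robot touches nothing.
It fails at once if the bottle is displaced by more than 30 mm (distance of bottle from where it was at the start of the episode above 0.03 m).
It fails at once if the tape is displaced by more than 30 mm (distance of tape from where it was at the start of the episode above 0.03 m).
It fails at once if the jar is displaced by more than 30 mm (distance of jar from where it was at the start of the episode above 0.03 m).
It fails at once if the pliers is displaced by more than 30 mm (distance of pliers from where it was at the start of the episode above 0.03 m).
Of snapped, short, bent, ushaped, stub only 4 to 5 are there at a start; the rules pass over those that are not, and their reading is None.
Of good1, good2, good3 only 2 to 3 are there at a start; the rules pass over those that are not, and their reading is None.
At some moment in a run one of snapped, short, bent, ushaped, stub, carrier may be knocked a few centimetres aside while the robot is not near it.
Once in a run the grip may slacken for a moment while it holds something.
It also fails if it takes over 208 s, if anything falls off the work surface, if the arm or the gripper's body presses on something with over 40 N, if the wrist force passes 120 N, or if a joint passes its speed limit or range.

### The arm

A 6-joint arm with a two-finger parallel gripper is mounted at the origin on the work surface. World frame = base frame: x ahead of the robot, y to its left, z up, the work surface at z = 0. Lengths are in mm, angles in rad, forces in N, time in s.
With the tool pointing down it reaches from about 350 to 975 mm from the base axis. Payload 7.1 kg.
Tool frame: the origin (TCP) lies at the very end of the fingers, on their centre line; the grasp point (between the pads) lies 19 mm behind it (ctrl.grip_point_offset is the distance from the TCP to the grasp point, in mm); x points along the fingers, y is the direction in which the jaws open and shut, and the axes are right-handed (so a half turn about x gives the same grasp; the last joint's range is limited). The gripper opens to 88 mm and grips with 3 to 60 N. Pads are 20 mm wide; open, the fingers measure 115 mm over their backs; the gripper's body (75 mm by 178 mm) begins 61 mm behind the grasp point.
Start: joints at [-0.019, 0.423, 1.63, -0, 1.089, -0.019], TCP at [624.984, 0.026, 222.675] pointing down, gripper open.
Joint ranges: [-3, 3], [-0.9, 2.11], [0.09, 2.58], [-1.31, 4.45], [0.11, 2.69], [-2.54, 2.54]. Speed limits (rad/s): [2.39, 2.39, 3.01, 3.14, 3.14, 3.14].

### API

Orientations are given as a rotation vector (axis times angle).
In Python, from workcell import ctrl, vision, workorder gives the robot as it stands.
- The arm moves only by the shell command python3 -m crank 'ROWS'. ROWS is JSON, a list of rows, each a list of 3 entries, a list of its own where there are three numbers: the shift along the tool's x, y, z in m, then the turn, a rotation vector about the tool's x, y, z in rad, then the finger opening in m, from 0 to 0.0878. In form: [[[dx, dy, dz], [wx, wy, wz], jaw], ...]. A call has exactly 8 rows; each row shifts and turns the commanded pose from where the row before left it, along the tool's axes as they then stand; what a row does not reach is not made up. A row lasts 1/12 s, in which the tool goes at most 41.7 mm and 7.16 degrees, less where a joint would pass 70% of its speed; a pose out of reach is approached as far as the arm can. A call with a gripper value outside its range is refused whole. The fingers move at their own pace and stop on an object; the grip force is fixed at half the most. Time passes only in rows, so rows that do not move let the fingers close, or fill a call up. It gives the time, the measured TCP pose, the force and the opening at its end, in the units of the state.
- ctrl.get_obs(): the state, without advancing time (a new reading comes with each control period).
- vision.get_image(name): name is "scene" or "side" or "wrist"; returns a dict with "img" (480x640x3 uint8, blue, green, red), "mtx" (3x3 intrinsics, pixels), "rvec" (rotation vector, rad) and "tvec" (3), from world to camera coordinates, as OpenCV has them; the wrist camera has in their place "hand_eye" (4x4, takes a point from camera to tool coordinates, whose origin is the TCP and whose axes are the tool frame's). Camera axes: x right, y down, z forward; pixel columns grow to the right and rows downward; lengths in mm; the calibration is good to about 2 mm. A picture is of the moment at which its call begins: read the wrist's pose just before it. There is no depth.
- workorder.close_job(): hands the job in, once; it reports no verdict.
The state is a dict: "t": time; "qpos": joint angles; "qvel": joint speeds; "joint_torque": joint torques, N m; "ee_pos": TCP position; "orientation": TCP orientation; "ft_force": force on the tool from outside, world axes, zero at the start; "moment": the same for the moment, N m; "width": finger opening in mm.
Only numpy, scipy, OpenCV 4.12 (cv2) and the standard library are available. Lean on these libraries where they do the work, as an engineer would, in place of code of your own. Each camera call takes 0.05 s, during which the arm holds its last target.

## Working session

There is one attempt and no reset: what is moved stays moved. The work goes in short steps, Python scripts to look and compute and a shell command to move; the robot and the scene stay as the last step left them, time stands still between calls to the robot, and variables do not carry over. Pictures are saved under pics/ and viewed, and the job is handed in when it is done.

```bash
ls; mkdir -p pics; python3 - <<'E'
from workcell import ctrl, vision
import cv2
print(ctrl.get_obs())
for n in ("scene","side","wrist"):
    d=vision.get_image(n); cv2.imwrite(f"pics/{n}0.png",d["img"]); print(n,{k:v for k,v in d.items() if k!="img"})
E
```

```text
pics
{'t': 0.0, 'qpos': array([-1.90226881e-02,  4.23842666e-01,  1.63069944e+00, -1.03327254e-07,
        1.08858449e+00, -1.89761639e-02]), 'qvel': array([ 9.46982292e-05,  8.14362967e-04, -3.83640146e-04,  8.91376938e-04,
       -4.14354848e-04,  1.40906666e-03]), 'joint_torque': array([ 1.28069914e-03, -5.44622147e+01, -2.73670936e+01,  6.42951974e-02,
        2.27214623e-02, -1.51321510e-04]), 'ee_pos': array([6.24439333e+02, 2.21774116e-02, 2.21896844e+02]), 'orientation': array([ 1.20852969,  1.21032832, -1.21034939]), 'ft_force': array([-0.02188674, -0.21685187,  0.7536096 ]), 'moment': array([ 0.00461919, -0.00338083, -0.0233689 ]), 'width': 87.94833299822203}
scene {'mtx': array([[555.83645759,   0.        , 323.52349176],
       [  0.        , 555.83645759, 236.95924451],
       [  0.        ,   0.        ,   1.        ]]), 'rvec': array([ 2.00508312,  0.81188094, -0.42411992]), 'tvec': array([-377.73327994, -131.97941178, 1514.88803423])}
side {'mtx': array([[464.94938847,   0.        , 318.79016719],
       [  0.        , 464.94938847, 242.71606521],
       [  0.        ,   0.        ,   1.        ]]), 'rvec': array([ 2.07528159, -0.65454546,  0.37737114]), 'tvec': array([-431.92785356,  207.49020028,  841.81132804])}
wrist {'mtx': array([[366.36948363,   0.        , 319.11379049],
       [  0.        , 366.36948363, 243.70668871],
       [  0.        ,   0.        ,   1.        ]]), 'hand_eye': array([[ 1.87762529e-04, -2.62005990e-01,  9.65066229e-01,
        -1.62299554e+02],
       [ 9.99999945e-01, -2.15866559e-04, -2.53164853e-04,
        -1.15707399e-06],
       [ 2.74656234e-04,  9.65066223e-01,  2.62005935e-01,
        -7.23781044e+01],
       [ 0.00000000e+00,  0.00000000e+00,  0.00000000e+00,
         1.00000000e+00]])}
```

View pics/scene0.png

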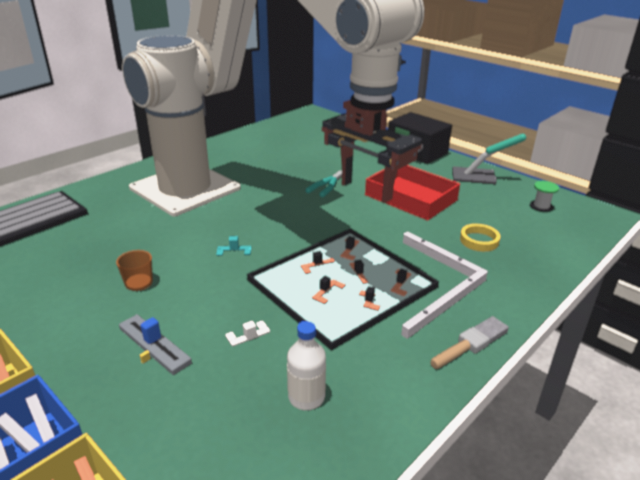

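View pics/side0.png

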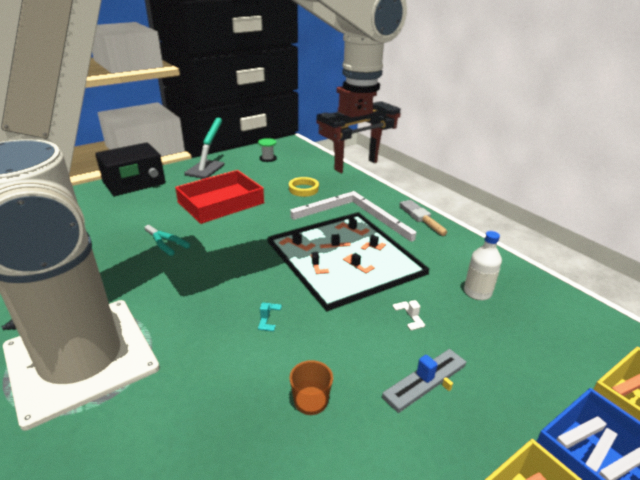

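View pics/wrist0.png

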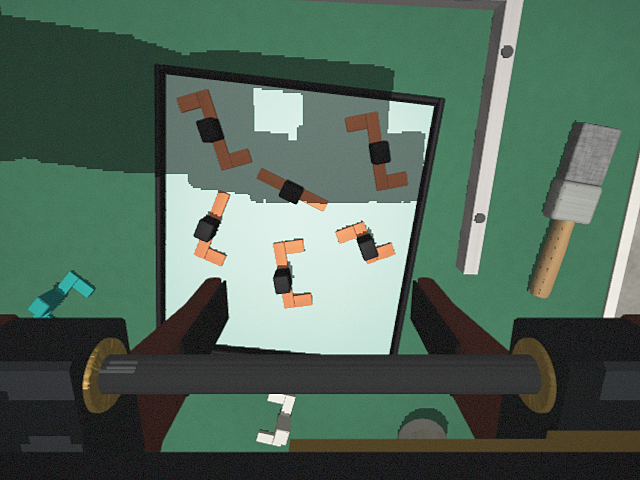

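The wrist view shows six brackets on the tray: Z-shapes at px (212,130) and (377,152), a bar at (292,190), a one-armed piece at (210,230), a U at (283,278) and a short one at (366,245). The turquoise (62,293) and white (278,420) U pieces are decoys off the tray. Next I'll build the measuring helpers.

```bash
cat > h.py <<'E'
import numpy as np, cv2
from scipy.spatial.transform import Rotation as R
from workcell import ctrl, vision
def grab(n,save=None):
    o=ctrl.get_obs(); d=vision.get_image(n); K=d["mtx"]
    if n=="wrist":
        T=np.eye(4);T[:3,:3]=R.from_rotvec(o["orientation"]).as_matrix();T[:3,3]=o["ee_pos"]
        M=T@d["hand_eye"]; 
    else:
        M=np.eye(4);r=cv2.Rodrigues(d["rvec"])[0];M[:3,:3]=r.T;M[:3,3]=-r.T@d["tvec"]
    if save: cv2.imwrite(f"pics/{save}.png",d["img"])
    return d["img"],K,M
def w(K,M,u,v,z=0):
    r=M[:3,:3]@np.linalg.solve(K,[u,v,1.]); c=M[:3,3]
    return (c+r*(z-c[2])/r[2])
def px(K,M,p):
    q=M[:3,:3].T@(np.array(p,float)-M[:3,3]); q=K@q; return q[:2]/q[2]
def crop(img,x0,y0,x1,y1,name,s=4):
    cv2.imwrite(f"pics/{name}.png",cv2.resize(img[y0:y1,x0:x1],None,fx=s,fy=s,interpolation=cv2.INTER_CUBIC))
E
python3 - <<'E'
from h import *
np.set_printoptions(precision=1,suppress=True)
o=ctrl.get_obs();print(R.from_rotvec(o["orientation"]).as_matrix())
i,K,M=grab("wrist"); np.savez("w0.npz",i=i,K=K,M=M); cv2.imwrite("pics/w1.png",i)
for n,u,v,z in [("tl",155,65,18),("tr",443,99,18),("z1",209,130,31),("z2",379,152,31),("stub",291,190,31),("sn",206,230,31),("U",283,280,31),("sh",367,247,31),("fencein",494,10,25),("fenceend",461,270,25)]:
    print(n,w(K,M,u,v,z))
crop(i,150,60,450,260,"c1",2.6)
i,K,M=grab("scene"); crop(i,100,290,260,390,"c2",5); np.savez("s0.npz",i=i,K=K,M=M)
crop(i,390,220,500,345,"c4",4)
for n,u,v,z in [("gripS",151,322,54),("fencecorner",480,270,25),("fenceA",406,235,25),("fenceB",406,327,25)]: print(n,w(K,M,u,v,z))
i,K,M=grab("side"); crop(i,370,330,480,420,"c3",6); np.savez("d0.npz",i=i,K=K,M=M)
E
```

```text
[[-0.  1. -0.]
 [ 0. -0. -1.]
 [-1. -0. -0.]]
tl [474.  142.5  18. ]
tr [740.2 113.2  18. ]
z1 [522.7  85.1  31. ]
z2 [680.3  65.4  31. ]
stub [597.2  30.   31. ]
sn [512.3  -9.5  31. ]
U [587.1 -62.2  31. ]
sh [672.2 -26.9  31. ]
fencein [775.7 184.5  25. ]
fenceend [771.2 -53.4  25. ]
gripS [ 474.4 -390.3   54. ]
fencecorner [786.7 198.8  25. ]
fenceA [592.6 200.9  25. ]
fenceB [782.6 -57.4  25. ]
```

View pics/c1.png

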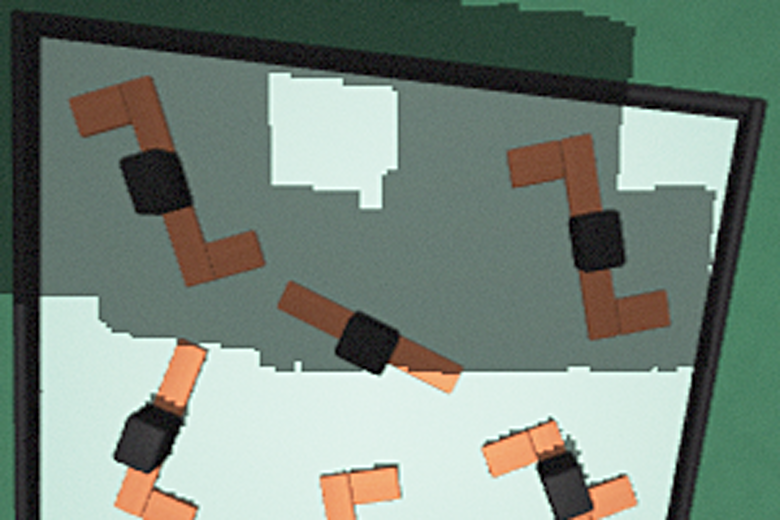

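View pics/c2.png

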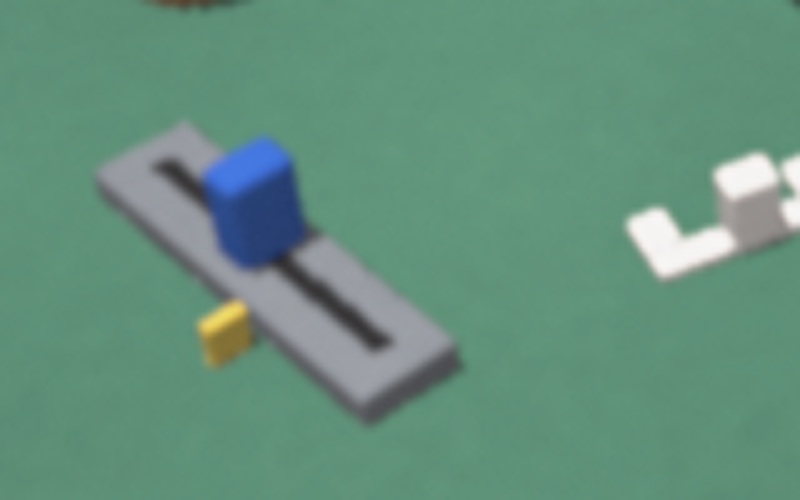

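View pics/c3.png

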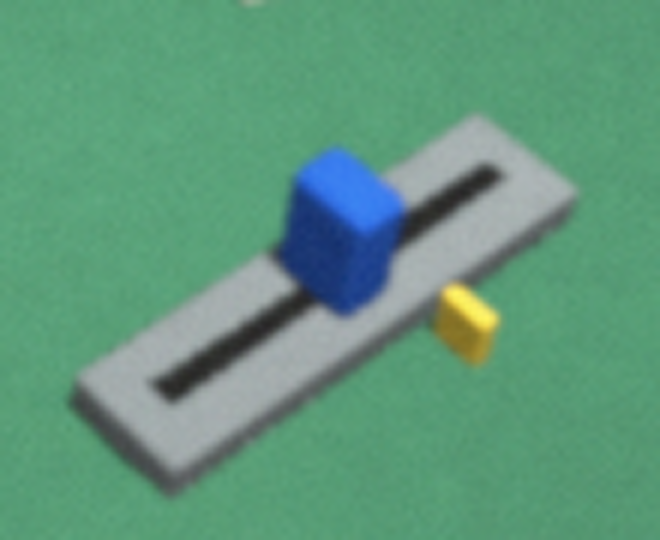

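View pics/c4.png

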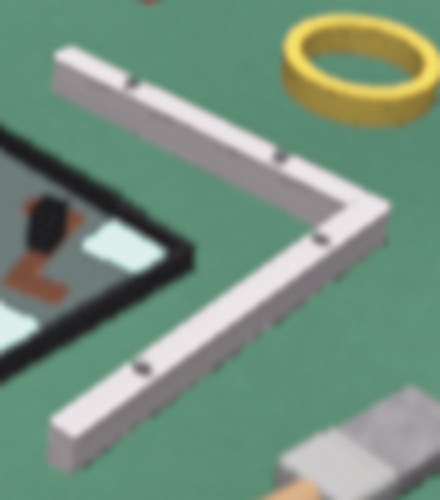

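The crops show the grey housing with the blue grip about mid-track and the yellow marker further out on the −y side. Faulty: the bar (292,190), the one-armed piece (206,230), the U (283,280) and the short one (367,247). The two full Z's are good. Now the geometry of the fader, flag, bin and fence.

```bash
python3 - <<'E'
from h import *
np.set_printoptions(precision=1,suppress=True)
def L(f): d=np.load(f); return d["K"],d["M"],d["i"]
K,M,i=L("s0.npz")
c=lambda u,v:(100+u/5,290+v/5)
print("scene house");[print(w(K,M,*c(*p),14)) for p in [(95,178),(185,120),(460,350),(370,410)]]
print("grip top");[print(w(K,M,*c(*p),54)) for p in [(208,178),(265,138),(295,160),(225,197)]]
print("flag top");[print(w(K,M,*c(*p),18)) for p in [(198,322),(240,300),(250,310),(206,335)]]
print("slot",[w(K,M,*c(*p),14) for p in [(160,163),(385,348)]])
K2,M2,i2=L("d0.npz")
c=lambda u,v:(370+u/6,330+v/6)
print("side house");[print(w(K2,M2,*c(*p),14)) for p in [(78,385),(172,478),(478,115),(578,190)]]
print("grip top");[print(w(K2,M2,*c(*p),54)) for p in [(297,178),(335,148),(403,205),(360,235)]]
print("flag top");[print(w(K2,M2,*c(*p),18)) for p in [(440,298),(455,285),(497,320),(485,335)]]
print("slot",[w(K2,M2,*c(*p),14) for p in [(165,393),(492,172)]])
# bin
crop(i,355,155,470,225,"bs",6); crop(i2,170,165,270,225,"bd",7)
E
```

```text
scene house
[ 397.2 -415.8   14. ]
[ 391.4 -375.5   14. ]
[ 565.  -373.6   14. ]
[ 566.8 -410.8   14. ]
grip top
[ 471.1 -406.7   54. ]
[ 466.6 -381.4   54. ]
[ 484.2 -380.5   54. ]
[ 483.9 -407.8   54. ]
flag top
[ 493.9 -430.6   18. ]
[ 494.7 -414.8   18. ]
[ 501.4 -415.    18. ]
[ 501.4 -432.    18. ]
slot [array([ 406.6, -394.8,   14. ]), array([ 546.1, -390.9,   14. ])]
side house
[ 388.3 -381.8   14. ]
[ 388.5 -418.7   14. ]
[ 557.8 -376.5   14. ]
[ 559.  -414.1   14. ]
grip top
[ 461.8 -385.9   54. ]
[ 478.8 -384.1   54. ]
[ 478.8 -409.6   54. ]
[ 461.  -410.3   54. ]
flag top
[ 490.8 -420.2   18. ]
[ 497.9 -419.5   18. ]
[ 498.1 -434.7   18. ]
[ 491.2 -436.3   18. ]
slot [array([ 406.2, -397.5,   14. ]), array([ 543.3, -394.6,   14. ])]
```

View pics/bs.png

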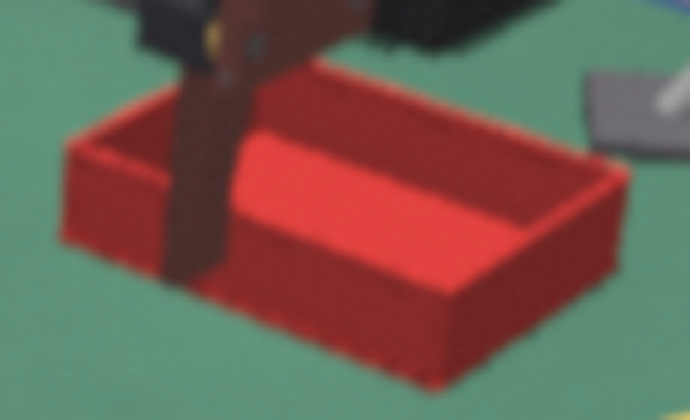

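View pics/bd.png

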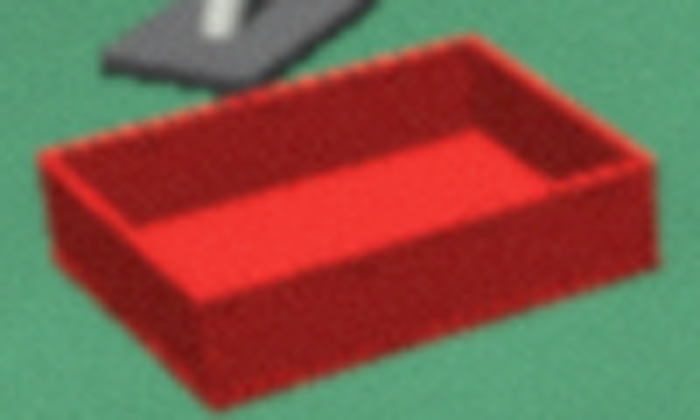

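```bash
python3 - <<'E'
from h import *
np.set_printoptions(precision=1,suppress=True)
def L(f): d=np.load(f); return d["K"],d["M"],d["i"]
K,M,i=L("s0.npz")
K2,M2,i2=L("d0.npz")
c=lambda u,v:(355+u/6,155+v/6)
print("bin scene");[print(w(K,M,*c(*p),50)) for p in [(68,145),(312,60),(630,175),(450,293)]]
c=lambda u,v:(170+u/7,165+v/7)
print("bin side");[print(w(K2,M2,*c(*p),50)) for p in [(42,155),(478,38),(655,160),(203,302)]]
print("bottle",w(K,M,306,328,150),w(K2,M2,492,237,150))
print("jar",w(K,M,136,262,60),w(K2,M2,311,372,60))
print("pliers",w(K,M,325,185,8),w(K2,M2,167,238,8),"tape",w(K,M,480,235,22),w(K2,M2,303,185,22))
print("white",w(K,M,248,333,5),"turq",w(K,M,234,250,5))
c=lambda u,v:(390+u/4,220+v/4)
print("fence scene top: A-inner end, B inner end, outer corner, inner corner")
[print(w(K,M,*c(*p),25)) for p in [(55,57),(50,430),(388,206),(348,207)]]
print("tray");[print(w(K,M,u,v,18)) for u,v in [(348,231),(437,282),(333,342),(249,278)]]
print("tray side");[print(w(K2,M2,u,v,18)) for u,v in [(268,241),(360,216),(428,268),(328,303)]]
print("fence side");[print(w(K2,M2,u,v,25)) for u,v in [(292,211),(354,194),(414,232)]]
E
```

```text
bin scene
[373.3 318.8  50. ]
[395.9 468.8  50. ]
[564.5 472.2  50. ]
[570.1 326.   50. ]
bin side
[365.9 459.9  50. ]
[562.9 464.5  50. ]
[567.9 320.9  50. ]
[370.2 311.5  50. ]
bottle [ 754.4 -287.6  150. ] [ 741.8 -294.8  150. ]
jar [ 301.4 -316.1   60. ] [ 293.9 -308.4   60. ]
pliers [263.7 276.7   8. ] [268.5 285.9   8. ] tape [712.3 328.2  22. ] [702.5 321.7  22. ]
white [ 572.6 -256.6    5. ] turq [ 337.7 -100.8    5. ]
fence scene top: A-inner end, B inner end, outer corner, inner corner
[586.9 199.9  25. ]
[778.9 -63.   25. ]
[800.  204.5  25. ]
[785.4 188.7  25. ]
tray
[478.9 127.6  18. ]
[741.1 107.3  18. ]
[ 709.5 -174.6   18. ]
[ 457.2 -156.4   18. ]
tray side
[463.  119.7  18. ]
[730.3  88.3  18. ]
[ 707.4 -180.9   18. ]
[ 446.8 -149.7   18. ]
fence side
[586.4 202.4  25. ]
[789.4 186.9  25. ]
[784.1 -59.4  25. ]
```

```bash
python3 -m crank '[[[0,0,0.0417],[0.12,0,0],0.08],[[0,0.0,0.0417],[0.12,0,0],0.08],[[0,0,0.0417],[0.12,0,0],0.08],[[0,0,0.04],[0.12,0,0],0.08],[[0,0,0.04],[0.12,0,0],0.08],[[0,0,0.04],[0.12,0,0],0.08],[[0,0,0.04],[0.12,0,0],0.08],[[0,0,0.0],[0.0,0,0],0.08]]'
```

```text
t: 0.97
ee_pos: [524.6, -263.8, 222.4]
orientation: [1.8, 0.679, -1.805]
ft_force: [0.4, -0.6, 0.1]
width: 80.1
```

```bash
cat >> h.py <<'E'
def go(x,y,z,yaw):
    """yaw: world angle (deg, ccw) of tool y axis (jaw axis), tool down. prints tool-frame shift (mm, at current axes) and turn about tool x (rad)."""
    o=ctrl.get_obs(); Rm=R.from_rotvec(o["orientation"]).as_matrix()
    cy=np.degrees(np.arctan2(Rm[1,1],Rm[0,1]))
    d=(yaw-cy+180)%360-180
    cz=np.radians(yaw); yv=np.array([np.cos(cz),np.sin(cz),0]); xv=np.array([0,0,-1.]); zv=np.cross(xv,yv)
    D=np.array([x,y,z])-o["ee_pos"]
    print("t %.1f"%o["t"],"cur yaw %.1f"%cy,"turn %.3f"%(-np.radians(d)),"| shift now-axes",(Rm.T@D).round(1),"| shift after-turn axes",np.array([xv@D,yv@D,zv@D]).round(1),"q6 %.2f"%o["qpos"][5], "F",o["ft_force"].round(1),"w %.1f"%o["width"])
E
python3 -c "
from h import *
go(473,-396,150,-88.6)"
```

```text
t 1.0 cur yaw -48.7 turn 0.696 | shift now-axes [ 72.7  65.4 125.8] | shift after-turn axes [ 72.4 130.9  54.8] q6 0.37 F [ 0.4 -0.6  0.1] w 80.1
```

```bash
python3 -m crank '[[[0.012,0,0],[0.116,0,0],0.08],[[0.012,0,0],[0.116,0,0],0.08],[[0.012,0,0],[0.116,0,0],0.08],[[0.012,0,0],[0.116,0,0],0.08],[[0.012,0,0],[0.116,0,0],0.08],[[0.012,0,0],[0.116,0,0],0.08],[[0,0.036,0.014],[0,0,0],0.08],[[0,0.036,0.014],[0,0,0],0.08]]'; python3 - <<'E'
from h import *
i,K,M=grab("wrist","w2")
np.savez("w2.npz",i=i,K=K,M=M)
go(473,-396,150,-88.6)
E
```

```text
t: 1.63
ee_pos: [503.3, -331.1, 149.7]
orientation: [2.201, 0.044, -2.204]
ft_force: [1.2, -0.1, -0.0]
width: 80.0
t 1.7 cur yaw -88.0 turn 0.011 | shift now-axes [ 0.6 56.8 30.6] | shift after-turn axes [ 0.5 57.1 30. ] q6 0.93 F [-1.7 -4.3 -0.1] w 79.9
```

View pics/w2.png

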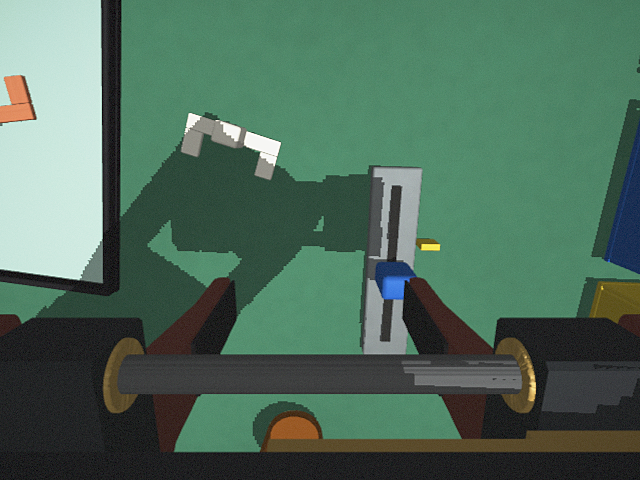

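The blue grip is at (397,287), the marker at (428,246) and the housing's far end at (396,167). The grip's measured position:

```bash
python3 - <<'E'
from h import *
np.set_printoptions(precision=1,suppress=True)
i,K,M=grab("wrist")
crop(i,350,150,450,360,"c5",2.8)
print(M[:3,3])
for n,u,v,z in [("grip",398,288,54),("hfl",370,167,14),("hfr",422,167,14),("hnl",361,351,14),("flag",430,247,18)]: print(n,w(K,M,u,v,z))
E
```

```text
[ 573.2 -334.5  312.8]
grip [ 470.1 -398.4   54. ]
hfl [ 556.8 -376.4   14. ]
hfr [ 558.3 -418.    14. ]
hnl [ 391.1 -380.    14. ]
flag [ 493.3 -430.7   18. ]
```

View pics/c5.png

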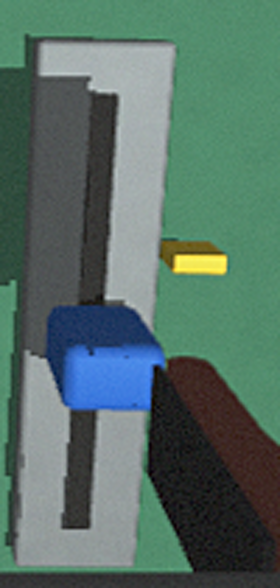

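```bash
python3 - <<'E'
from h import *
np.set_printoptions(precision=1,suppress=True)
i,K,M=grab("wrist")
print(M[:3,3]); crop(i,350,150,450,360,"c6",2.8)
f=lambda u,v,z:w(K,M,350+u/2.8,150+v/2.8,z)
for p in [(70,346,54),(150,343,54),(163,408,54),(72,410,54),(36,41,14),(176,43,14),(14,566,14),(134,567,14),(172,256,18),(225,254,18),(228,273,18),(176,273,18),(103,93,14),(76,528,14)]: print(p,f(*p))
go(470,-396,150,-88.6)
E
```

```text
[ 573.9 -332.8  312.9]
(70, 346, 54) [ 481.6 -377.8   54. ]
(150, 343, 54) [ 483.1 -399.1   54. ]
(163, 408, 54) [ 464.6 -404.4   54. ]
(72, 410, 54) [ 463.2 -379.7   54. ]
(36, 41, 14) [ 559.1 -368.4   14. ]
(176, 43, 14) [ 559.8 -408.4   14. ]
(14, 566, 14) [ 390.3 -371.9   14. ]
(134, 567, 14) [ 391.2 -411.3   14. ]
(172, 256, 18) [ 498.1 -412.4   18. ]
(225, 254, 18) [ 499.2 -428.1   18. ]
(228, 273, 18) [ 493.4 -429.6   18. ]
(176, 273, 18) [ 492.9 -414.1   18. ]
(103, 93, 14) [ 545.  -388.7   14. ]
(76, 528, 14) [ 404.9 -391.2   14. ]
t 1.8 cur yaw -88.2 turn 0.008 | shift now-axes [ 0.6 60.8 34.6] | shift after-turn axes [ 0.6 61.  34.2] q6 0.93 F [ 0.8  0.6 -0.2] w 80.2
```

View pics/c6.png

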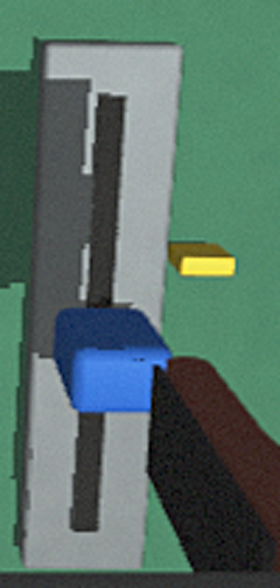

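Settled view: grip top centre ≈(473,−394), housing centre ≈(475,−392.5), marker x≈496. That agrees with the scene view to within 2 mm. I'll grip it at TCP z 26.

```bash
python3 -m crank '[[[0,0.03,0.016],[0.008,0,0],0.06],[[0,0.029,0.015],[0,0,0],0.06],[[0.03,0,0],[0,0,0],0.06],[[0.035,0,0],[0,0,0],0.06],[[0.035,0,0],[0,0,0],0.06],[[0.024,0,0],[0,0,0],0.06],[[0,0,0],[0,0,0],0.06],[[0,0,0],[0,0,0],0.06]]'; python3 - <<'E'
from h import *
np.set_printoptions(precision=1,suppress=True)
i,K,M=grab("wrist","w3")
i,K,M=grab("side"); crop(i,340,280,500,420,"c7",4)
go(473,-394,26,-88.6)
E
```

```text
t: 2.45
ee_pos: [473.8, -390.8, 25.8]
orientation: [2.206, 0.033, -2.211]
ft_force: [0.1, -0.1, -0.3]
width: 60.1
t 2.5 cur yaw -88.4 turn 0.003 | shift now-axes [2.3 1.4 2.3] | shift after-turn axes [2.3 1.4 2.3] q6 0.83 F [ 0.9 -0.6  0.8] w 59.9
```

View pics/w3.png

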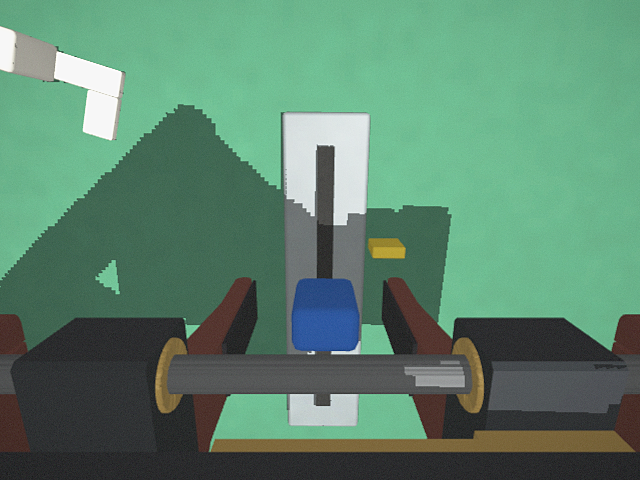

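View pics/c7.png

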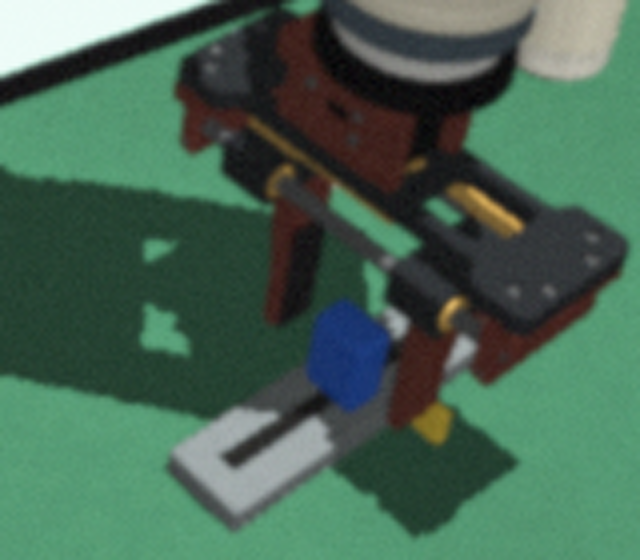

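The grip is centred between the fingers (325,310). Close on it and pull it toward the robot.

```bash
python3 -m crank '[[[0,0.0,0],[0,0,0],0.02],[[0,0,0],[0,0,0],0.02],[[0,0,0],[0,0,0],0.02],[[0,0,0],[0,0,0],0.02],[[0,0,0.015],[0,0,0],0.02],[[0,0,0.015],[0,0,0],0.02],[[0,0,0.015],[0,0,0],0.02],[[0,0,0.01],[0,0,0],0.02]]'; python3 -c "
from h import *
go(415,-394,26,-88.6)"
```

```text
t: 3.22
ee_pos: [418.7, -394.5, 27.5]
orientation: [2.209, 0.028, -2.206]
ft_force: [2.0, 0.6, 2.1]
width: 27.4
t 3.2 cur yaw -88.5 turn 0.002 | shift now-axes [ 1.5 -0.6  3.7] | shift after-turn axes [ 1.5 -0.6  3.7] q6 0.77 F [2.  0.6 2.1] w 27.4
```

```bash
python3 -m crank '[[[0,0,0.002],[0,0,0],0.02],[[0,0,0.002],[0,0,0],0.02],[[0,0,0.002],[0,0,0],0.02],[[0,0,0],[0,0,0],0.02],[[0,0,0],[0,0,0],0.02],[[0,0,0],[0,0,0],0.02],[[0,0,0],[0,0,0],0.02],[[0,0,0],[0,0,0],0.02]]'; python3 -c "
from h import *
go(415,-394,26,-88.6)
i,K,M=grab('wrist','w4')"
```

```text
t: 3.88
ee_pos: [413.5, -394.6, 27.5]
orientation: [2.208, 0.029, -2.206]
ft_force: [-1.4, -1.0, 7.6]
width: 27.5
t 3.9 cur yaw -88.4 turn 0.003 | shift now-axes [ 1.5 -0.5 -1.5] | shift after-turn axes [ 1.5 -0.5 -1.5] q6 0.76 F [-1.4 -1.   7.6] w 27.5
```

View pics/w4.png

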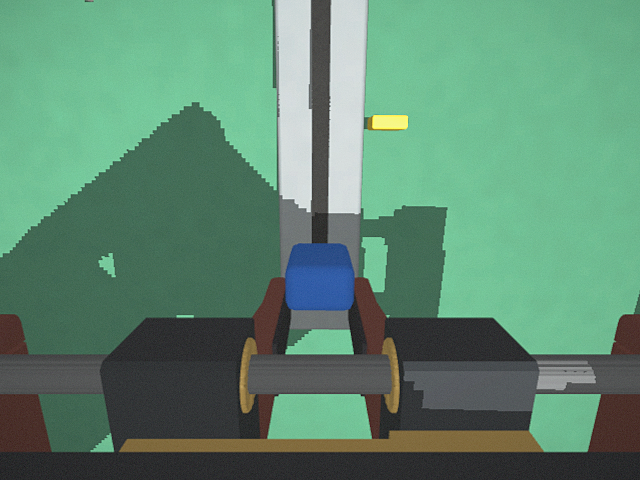

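```bash
python3 -m crank '[[[0,0,0.002],[0,0,0],0.02],[[0,0,0.002],[0,0,0],0.02],[[0,0,0.001],[0,0,0],0.02],[[0,0,0],[0,0,0],0.02],[[0,0,0],[0,0,0],0.02],[[0,0,0],[0,0,0],0.02],[[0,0,0],[0,0,0],0.02],[[0,0,0],[0,0,0],0.02]]'; python3 -c "
from h import *
go(415,-394,26,-88.6)
i,K,M=grab('wrist','w5')
print(w(K,M,318,328,14), w(K,M,318,304,54))"
```

```text
t: 4.6
ee_pos: [408.9, -394.7, 27.5]
orientation: [2.209, 0.028, -2.206]
ft_force: [-0.1, 0.1, 7.6]
width: 27.3
t 4.6 cur yaw -88.4 turn 0.003 | shift now-axes [ 1.5 -0.6 -6.1] | shift after-turn axes [ 1.5 -0.6 -6.1] q6 0.75 F [-0.1  0.1  7.6] w 27.3
[ 386.33726429 -393.92207179   14.        ] [ 418.37343649 -393.17819027   54.        ]
```

View pics/w5.png

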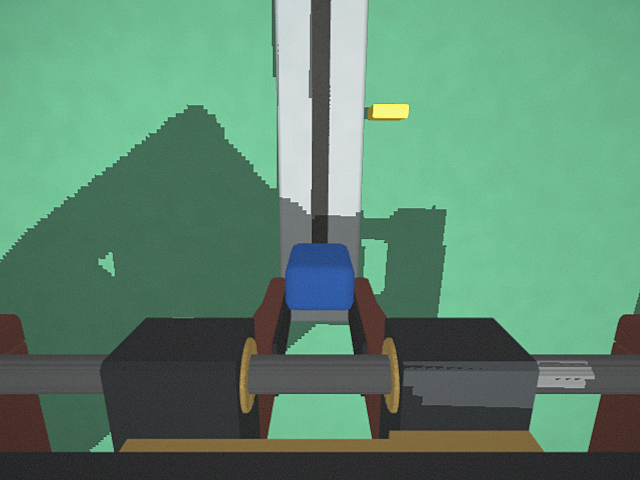

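```bash
python3 - <<'E'
from h import *
np.set_printoptions(precision=1,suppress=True)
i,K,M=grab("wrist"); crop(i,250,90,420,350,"c8",3)
i,K,M=grab("side"); crop(i,340,290,480,420,"c9",5)
E
```

```text
(no output)
```

View pics/c8.png

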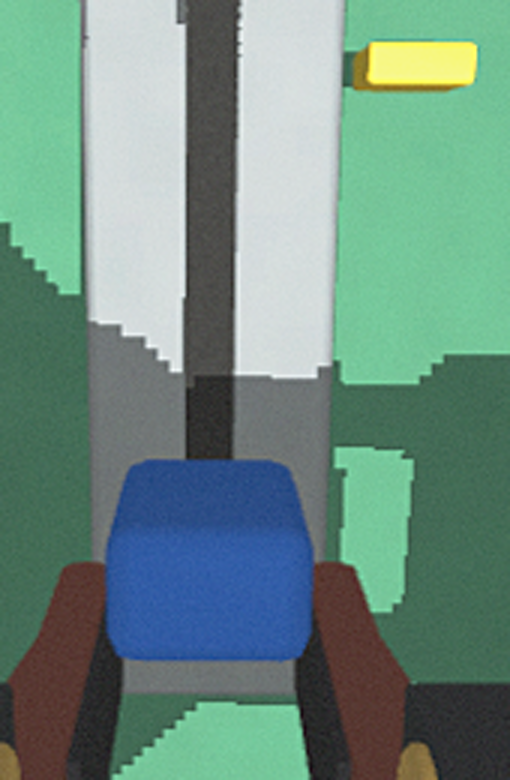

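View pics/c9.png

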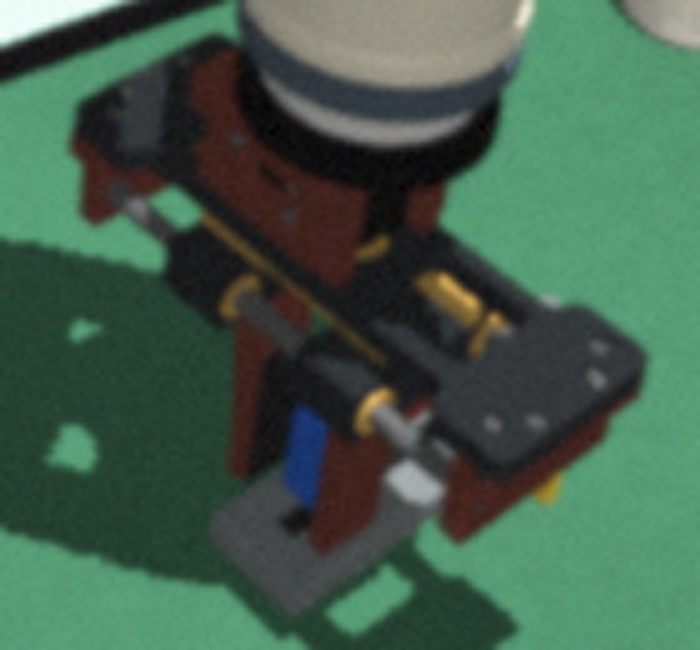

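```bash
python3 - <<'E'
from h import *
np.set_printoptions(precision=1,suppress=True)
i,K,M=grab("wrist")
print(ctrl.get_obs()["ee_pos"],w(K,M,320,309,54),w(K,M,320,267,54), w(K,M,320,321,14),"flag",w(K,M,250+420/3,90+43/3,18),w(K,M,250+420/3,90+85/3,18))
E
```

```text
[ 408.9 -394.7   27.5] [ 416.2 -394.    54. ] [ 434.1 -393.5   54. ] [ 390.5 -394.9   14. ] flag [ 498.2 -422.7   18. ] [ 492.4 -423.2   18. ]
```

The grip top centre is at x≈425, so the joint is near 10 mm; the fingers slipped along it. I'll pull further.

```bash
python3 -m crank '[[[0,0,0.003],[0,0,0],0.02],[[0,0,0.003],[0,0,0],0.02],[[0,0,0.003],[0,0,0],0.02],[[0,0,0.003],[0,0,0],0.02],[[0,0,0.002],[0,0,0],0.02],[[0,0,0],[0,0,0],0.02],[[0,0,0],[0,0,0],0.02],[[0,0,0],[0,0,0],0.02]]'; python3 - <<'E'
from h import *
np.set_printoptions(precision=1,suppress=True)
i,K,M=grab("wrist","w6"); crop(i,250,90,420,350,"c10",3)
print(ctrl.get_obs()["ee_pos"],w(K,M,320,309,54),w(K,M,320,267,54), w(K,M,320,321,14),"flag",w(K,M,250+420/3,90+43/3,18),w(K,M,250+420/3,90+85/3,18))
E
```

```text
t: 5.47
ee_pos: [398.5, -395.1, 27.5]
orientation: [2.214, 0.026, -2.199]
ft_force: [17.7, 6.5, -1.3]
width: 27.6
[ 398.5 -395.1   27.5] [ 405.7 -394.4   54. ] [ 423.5 -393.9   54. ] [ 380.2 -395.2   14. ] flag [ 487.9 -423.3   18. ] [ 482.  -423.7   18. ]
```

View pics/c10.png

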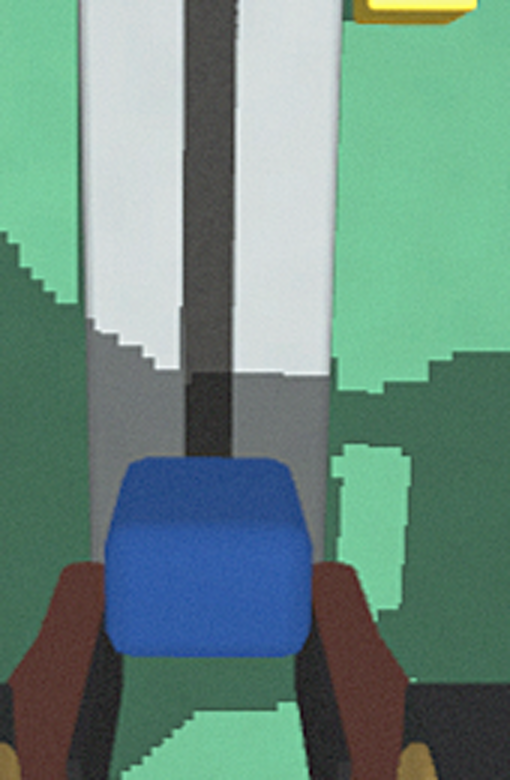

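Force is +17.7 N and the grip centre is at x≈414.6, so it is against the near stop. Release and rise.

```bash
python3 -m crank '[[[0,0,-0.003],[0,0,0],0.02],[[0,0,0],[0,0,0],0.06],[[0,0,0],[0,0,0],0.06],[[0,0,0],[0,0,0],0.06],[[-0.04,0,0],[0,0,0],0.06],[[-0.04,0,0],[0,0,0],0.06],[[-0.04,0,0],[0,0,0],0.06],[[-0.04,0,0],[0,0,0],0.06]]'; python3 - <<'E'
from h import *
np.set_printoptions(precision=1,suppress=True)
i,K,M=grab("scene"); crop(i,100,290,260,390,"c11",5)
i,K,M=grab("wrist","w7")
go(575,60,330,0)
E
```

```text
t: 6.18
ee_pos: [396.0, -393.8, 187.7]
orientation: [2.207, 0.031, -2.211]
ft_force: [-0.3, -0.1, 0.2]
width: 60.0
t 6.3 cur yaw -88.5 turn -1.544 | shift now-axes [-139.4 -451.3 -188.7] | shift after-turn axes [-137.2  175.6 -457.2] q6 0.74 F [ 0.2 -0.3  0.2] w 60.1
```

View pics/c11.png

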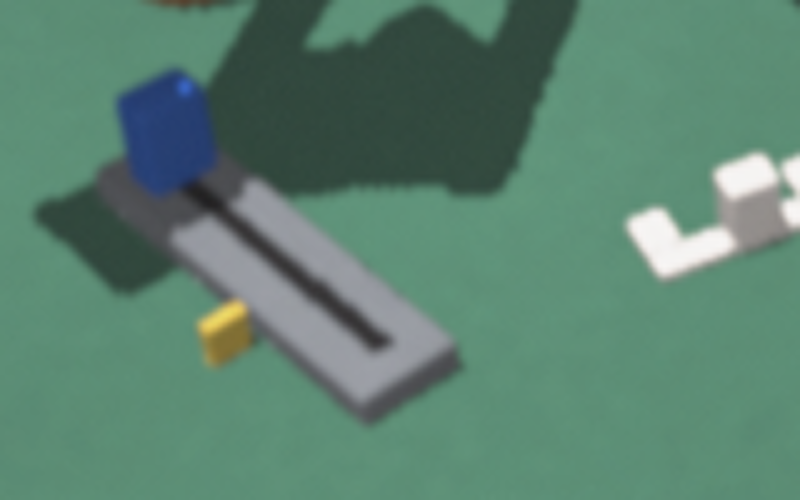

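Grip at the near end in the scene view. Now to the tray.

```bash
python3 -m crank '[[[-0.01,-0.03,-0.02],[0,0,0],0.06],[[-0.01,-0.03,-0.02],[-0.12,0,0],0.06],[[-0.01,-0.03,-0.02],[-0.12,0,0],0.06],[[-0.01,-0.02,-0.02],[-0.12,0,0],0.06],[[0,-0.01,-0.03],[-0.12,0,0],0.06],[[0,0,-0.03],[-0.12,0,0],0.06],[[0,0,-0.03],[-0.12,0,0],0.06],[[0,0,-0.03],[-0.12,0,0],0.06]]'; python3 -c "
from h import *
go(590,-60,230,0)"
```

```text
t: 6.95
ee_pos: [561.9, -202.2, 225.5]
orientation: [1.702, 0.794, -1.704]
ft_force: [0.4, -0.4, 0.0]
width: 60.0
t 7.0 cur yaw -40.0 turn -0.698 | shift now-axes [  -4.5  -69.9 -127. ] | shift after-turn axes [  -4.5   28.1 -142.2] q6 0.33 F [ 0.4 -0.4  0. ] w 60.0
```

```bash
python3 -m crank '[[[0,0,0],[-0.116,0,0],0.06],[[0,0,0],[-0.116,0,0],0.06],[[0,0,0],[-0.116,0,0],0.06],[[0,0,0],[-0.116,0,0],0.06],[[0,0.007,-0.035],[-0.116,0,0],0.06],[[0,0.007,-0.035],[-0.118,0,0],0.06],[[0,0.007,-0.035],[0,0,0],0.06],[[0,0.007,-0.037],[0,0,0],0.06]]'; python3 - <<'E'
from h import *
i,K,M=grab("wrist","w8"); np.savez("w8.npz",i=i,K=K,M=M)
go(590,-60,230,0)
E
```

```text
t: 7.62
ee_pos: [601.6, -64.1, 225.1]
orientation: [1.213, 1.208, -1.216]
ft_force: [0.5, -0.7, -0.3]
width: 59.7
t 7.7 cur yaw -0.2 turn -0.004 | shift now-axes [ -4.8 -12.5   2. ] | shift after-turn axes [ -4.8 -12.5   2. ] q6 -0.11 F [ 1.5  3.2 -0.8] w 60.4
```

View pics/w8.png

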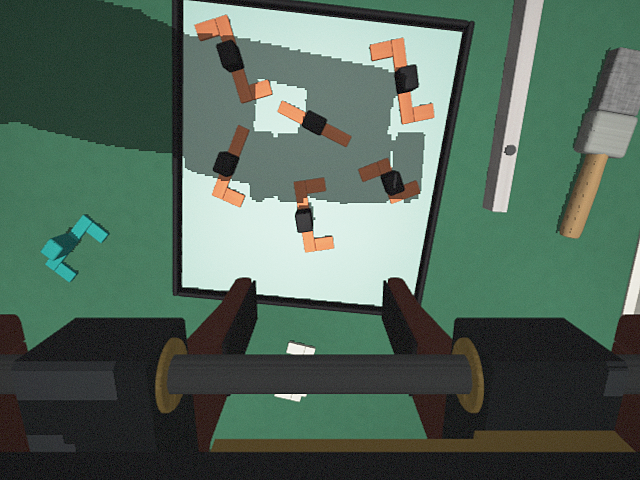

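The wrist view shows all six brackets undisturbed: U at (304,220), short (392,182), one-armed (226,163), bar (314,122), Z's at (229,55) and (405,78). I'll fit the block boxes for positions.

```bash
cat >> h.py <<'E'
from scipy.optimize import minimize
def fitblock(img,K,M,u,v,yaw0,base=6):
    """fit 20x16x26 block near pixel u,v; yaw0 = bar angle deg world. returns x,y,yaw"""
    hsv=cv2.cvtColor(img,cv2.COLOR_BGR2HSV)
    m=((hsv[...,2]<75)).astype(np.uint8)
    r=30; y0=max(int(v)-r,0);x0=max(int(u)-r,0)
    lab=cv2.connectedComponents(m[y0:y0+2*r,x0:x0+2*r])[1]
    l=lab[min(int(v)-y0,lab.shape[0]-1),int(u)-x0]; mm=(lab==l)&(l>0)
    S=8
    big=cv2.resize(mm.astype(np.uint8)*255,None,fx=S,fy=S,interpolation=cv2.INTER_LINEAR)>127
    def sil(p):
        c,s=np.cos(np.radians(p[2])),np.sin(np.radians(p[2]))
        P=[px(K,M,[p[0]+c*a-s*b,p[1]+s*a+c*b,z]) for a in(-10,10) for b in(-8,8) for z in(base+5,base+31)]
        P=(np.array(P)-[x0,y0]+.5)*S
        z=np.zeros(big.shape,np.uint8); cv2.fillConvexPoly(z,cv2.convexHull(P.astype(np.float32)).astype(np.int32),1); return z>0
    def f(p):
        a=sil(p); return 1-(a&big).sum()/max((a|big).sum(),1)
    c=w(K,M,u,v,base+20)
    b=None
    for dy in(-8,0,8):
        q=minimize(f,[c[0],c[1],yaw0+dy],method="Nelder-Mead",options=dict(initial_simplex=[[c[0]+i,c[1]+j,yaw0+dy+k] for i,j,k in((-3,-3,-4),(4,0,0),(0,4,0),(0,0,6))],xatol=.1,fatol=1e-4))
        if b is None or q.fun<b.fun:b=q
    return b.x.round(1),1-b.fun
E
python3 - <<'E'
from h import *
i,K,M=grab("wrist","w9")
def ang(a,b):
    A=w(K,M,*a,11);B=w(K,M,*b,11);return np.degrees(np.arctan2(B[1]-A[1],B[0]-A[0]))
for n,u,v,a,b in [("U",304,220,(302,184),(309,250)),("short",392,182,(385,165),(399,197)),("snap",226,163,(243,128),(218,193)),("stub",314,122,(281,106),(347,141)),("z1",229,55,(220,18),(248,101)),("z2",405,78,(397,40),(409,122))]:
    print(n,fitblock(i,K,M,u,v,ang(a,b)),ang(a,b).round(1))
go(590,-60,230,0)
E
```

```text
U (array([585.6, -64.7, -87.1]), np.float64(0.8738838872216664)) -84.8
short (array([672.5, -28.2, -66.8]), np.float64(0.9023699459600234)) -64.0
snap (array([ 510.8,   -8.8, -118.5]), np.float64(0.8796367056610429)) -114.8
stub (array([596.9,  27.8, -27. ]), np.float64(0.9308553310157772)) -27.1
z1 (array([521.9,  85.3, -70.1]), np.float64(0.8938192975523581)) -73.1
z2 (array([681. ,  64.7, -73.5]), np.float64(0.8651180599872368)) -78.0
t 7.7 cur yaw -0.1 turn -0.002 | shift now-axes [ -4.8 -12.   -0.7] | shift after-turn axes [ -4.8 -12.   -0.7] q6 -0.12 F [ 0.2 -0.7  0.9] w 59.7
```

```bash
python3 -c "
from h import *
go(585.6,-64.7,16,4)"; python3 -m crank '[[[0.035,-0.016,0.004],[-0.07,0,0],0.05],[[0.035,0,0],[0,0,0],0.05],[[0.035,0,0],[0,0,0],0.05],[[0.035,0,0],[0,0,0],0.05],[[0.030,0,0],[0,0,0],0.05],[[0,0,0],[0,0,0],0.05],[[0,0,0],[0,0,0],0.05],[[0,0,0],[0,0,0],0.05]]'; python3 - <<'E'
from h import *
i,K,M=grab("wrist","w10")
go(585.6,-64.7,16,4)
E
```

```text
t 7.7 cur yaw -0.1 turn -0.072 | shift now-axes [209.2 -16.    4.3] | shift after-turn axes [209.2 -16.6   2.8] q6 -0.12 F [ 0.2 -0.7  0.9] w 59.7
t: 8.38
ee_pos: [586.6, -69.5, 57.5]
orientation: [1.163, 1.238, -1.162]
ft_force: [-0.0, 0.2, 0.7]
width: 50.0
t 8.4 cur yaw 3.6 turn -0.006 | shift now-axes [42.3 -1.5 -4.8] | shift after-turn axes [42.4 -1.3 -4.8] q6 -0.20 F [ 0.7 -1.  -0.1] w 49.9
```

View pics/w10.png

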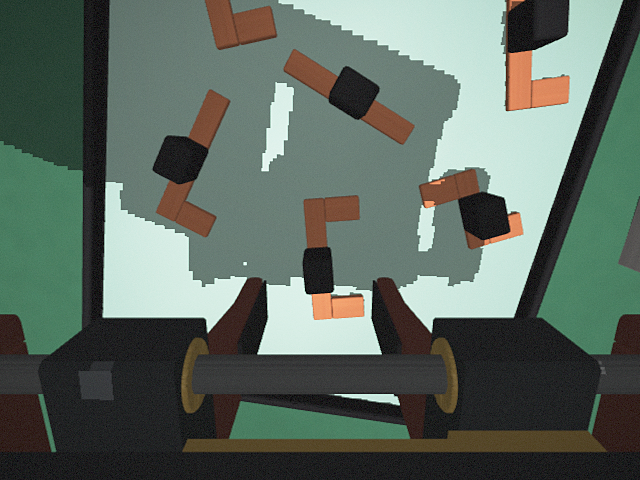

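U block at (318,270) between the fingers, slightly +y; correct 5 mm, descend and close.

```bash
python3 -m crank '[[[0.014,-0.001,-0.005],[0,0,0],0.05],[[0.018,0,0],[0,0,0],0.05],[[0.01,0,0],[0,0,0],0.05],[[0,0,0],[0,0,0],0.05],[[0,0,0],[0,0,0],0.008],[[0,0,0],[0,0,0],0.008],[[0,0,0],[0,0,0],0.008],[[0,0,0],[0,0,0],0.008]]'; python3 - <<'E'
from h import *
i,K,M=grab("wrist","w11")
go(585.6,-64.7,16,4)
E
```

```text
t: 9.1
ee_pos: [585.5, -64.1, 15.6]
orientation: [1.163, 1.237, -1.161]
ft_force: [-0.5, -0.1, -1.0]
width: 27.2
t 9.2 cur yaw 3.7 turn -0.006 | shift now-axes [-0.6  0.2  0.7] | shift after-turn axes [-0.6  0.2  0.7] q6 -0.19 F [0.5 0.8 0.5] w 22.5
```

```bash
python3 -m crank '[[[0,0,0],[0,0,0],0.008],[[0,0,0],[0,0,0],0.008],[[0,0,0],[0,0,0],0.008],[[-0.02,0,0],[0,0,0],0.008],[[-0.035,0,0],[0,0,0],0.008],[[-0.035,0,0],[0,0,0],0.008],[[-0.035,0,0],[0,0,0],0.008],[[0,0,0],[0,0,0],0.008]]'; python3 - <<'E'
from h import *
i,K,M=grab("wrist","w12")
go(418,391,140,0)
E
```

```text
t: 9.82
ee_pos: [588.7, -64.4, 146.1]
orientation: [1.166, 1.23, -1.155]
ft_force: [1.3, -0.3, 0.1]
width: 15.4
t 9.9 cur yaw 3.7 turn 0.064 | shift now-axes [   1.7 -139.9 -465.2] | shift after-turn axes [   3.3 -169.3 -455.3] q6 -0.19 F [-0.  -0.1 -1.2] w 15.9
```

View pics/w12.png

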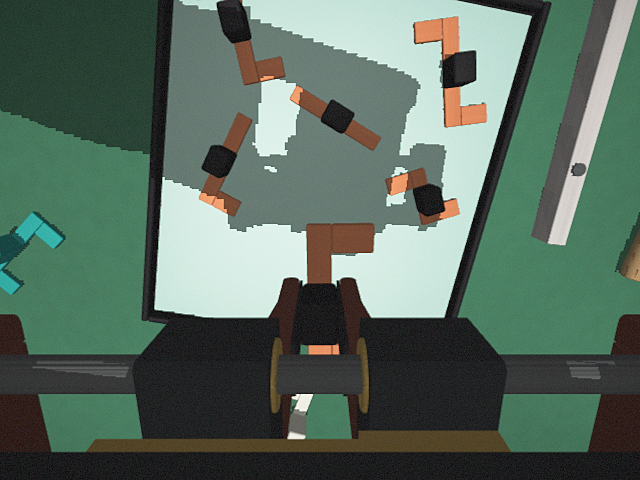

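U is held (width 15.9). Carry it to the bin.

```bash
python3 -m crank '[[[0,-0.012,-0.039],[0,0,0],0.008],[[0,-0.012,-0.039],[0,0,0],0.008],[[0,-0.012,-0.039],[0,0,0],0.008],[[0,-0.012,-0.039],[0,0,0],0.008],[[0,-0.012,-0.039],[0,0,0],0.008],[[0,-0.012,-0.039],[0,0,0],0.008],[[0,-0.012,-0.039],[0,0,0],0.008],[[0,-0.012,-0.039],[0,0,0],0.008]]';python3 -m crank '[[[0,-0.011,-0.039],[0,0,0],0.008],[[0,-0.011,-0.039],[0,0,0],0.008],[[0,-0.011,-0.039],[0,0,0],0.008],[[0,-0.011,-0.036],[0,0,0],0.008],[[0,0,0],[0,0,0],0.008],[[0,0,0],[0,0,0],0.008],[[0,0,0],[0,0,0],0.008],[[0,0,0],[0,0,0],0.008]]'; python3 - <<'E'
from h import *
i,K,M=grab("wrist","w13")
go(418,391,50,3.7)
E
```

```text
t: 10.53
ee_pos: [467.1, 242.5, 138.3]
orientation: [1.16, 1.239, -1.164]
ft_force: [-0.1, 0.4, -0.3]
width: 15.8
t: 11.2
ee_pos: [415.3, 389.6, 138.8]
orientation: [1.161, 1.238, -1.164]
ft_force: [-0.5, 0.4, -0.8]
width: 15.5
t 11.2 cur yaw 3.6 turn -0.002 | shift now-axes [89.1  2.6 -1.4] | shift after-turn axes [89.1  2.5 -1.3] q6 0.67 F [-0.1 -0.6  0.4] w 15.9
```

View pics/w13.png

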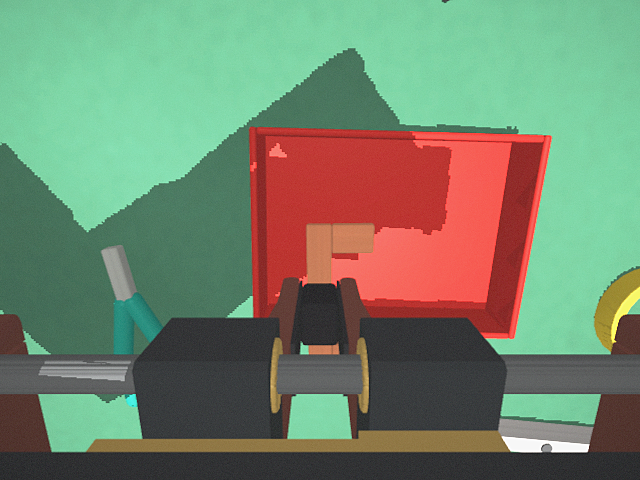

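```bash
python3 - <<'E'
from h import *
i,K,M=grab("wrist")
for p in [(251,128),(550,136),(512,337)]: print(w(K,M,*p,50).round(1))
E
```

```text
[365.8 469.2  50. ]
[562.3 476.3  50. ]
[566.8 329.   50. ]
```

Bin corners give a centre of ≈(466,398). Lower and release.

```bash
python3 -m crank '[[[0.03,0.002,-0.008],[0,0,0],0.008],[[0.03,0,0],[0,0,0],0.008],[[0.03,0,0],[0,0,0],0.008],[[0.003,0,0],[0,0,0],0.008],[[0,0,0],[0,0,0],0.008],[[0,0,0],[0,0,0],0.008],[[0,0,0],[0,0,0],0.035],[[0,0,0],[0,0,0],0.035]]';python3 -m crank '[[[0,0,0],[0,0,0],0.035],[[-0.03,0,0],[0,0,0],0.035],[[-0.04,0,0],[0,0,0],0.035],[[-0.04,0.02,0.02],[0,0,0],0.05],[[-0.035,0.02,0.035],[0,0,0],0.05],[[0,0.02,0.035],[0,0,0],0.05],[[0,0.01,0.035],[0,0,0],0.05],[[0,0.01,0.035],[0,0,0],0.05]]'; python3 - <<'E'
from h import *
i,K,M=grab("wrist","w14")
go(560,-20,230,0)
E
```

```text
t: 11.97
ee_pos: [418.0, 400.0, 48.6]
orientation: [1.165, 1.238, -1.159]
ft_force: [0.3, 0.1, -0.7]
width: 25.6
t: 12.63
ee_pos: [500.1, 253.9, 180.0]
orientation: [1.164, 1.238, -1.158]
ft_force: [0.9, 0.1, 0.6]
width: 50.0
t 12.7 cur yaw 3.6 turn 0.062 | shift now-axes [-50.1  42.1 271.9] | shift after-turn axes [-50.6  58.9 268.7] q6 0.38 F [ 0.5 -3.4  0. ] w 49.9
```

View pics/w14.png

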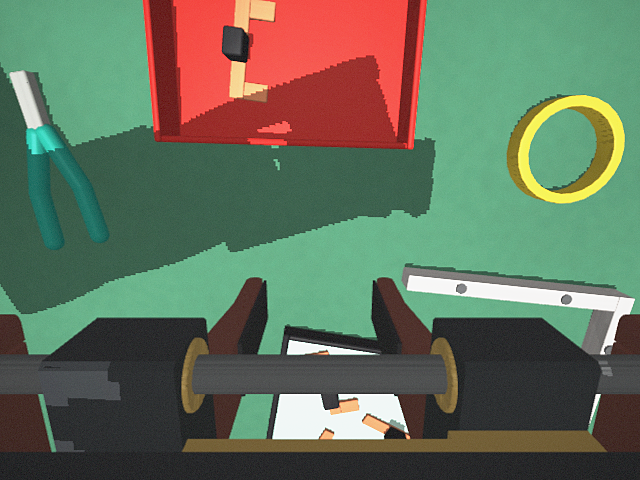

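U lies in the bin at (237,45), flat. Next the snapped one at ≈(511,−9).

```bash
python3 -m crank '[[[0,0,0.033],[0.1,0,0],0.05],[[0,0,0.038],[0.1,0,0],0.05],[[0,-0.002,0.038],[0.1,0,0],0.05],[[0,-0.005,0.036],[0.1,0,0],0.05],[[0,-0.01,0.035],[0.1,0,0],0.05],[[0,-0.015,0.035],[0,0,0],0.05],[[0,-0.015,0.035],[0,0,0],0.05],[[0,0,0],[0,0,0],0.05]]'; python3 - <<'E'
from h import *
i,K,M=grab("wrist","w15")
go(511,-9,16,-27)
E
```

```text
t: 13.35
ee_pos: [395.5, 29.7, 177.7]
orientation: [1.521, 0.971, -1.528]
ft_force: [0.1, 0.5, -1.4]
width: 50.1
t 13.4 cur yaw -25.1 turn 0.032 | shift now-axes [162.3 118.6 -11.6] | shift after-turn axes [162.4 118.1 -15.4] q6 0.49 F [ 0.1  0.8 -0.3] w 50.0
```

View pics/w15.png

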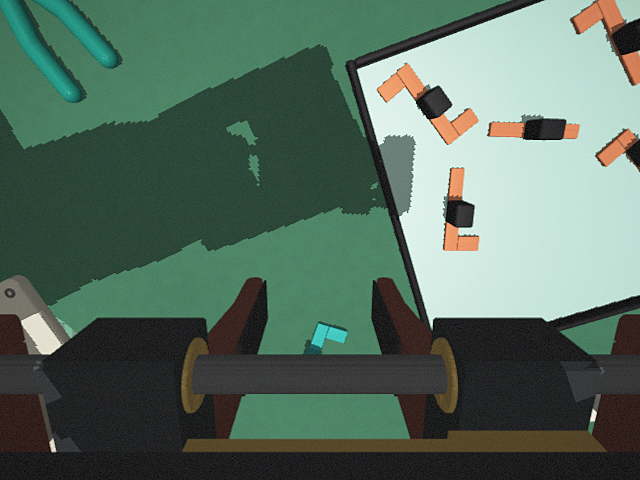

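Snapped one at (460,213); I'm short in x. Shift over it.

```bash
python3 -m crank '[[[0,0.03,-0.004],[0.03,0,0],0.05],[[0.01,0.03,-0.004],[0,0,0],0.05],[[0.03,0.03,-0.004],[0,0,0],0.05],[[0.03,0.028,-0.003],[0,0,0],0.05],[[0.03,0,0],[0,0,0],0.05],[[0.01,0,0],[0,0,0],0.05],[[0,0,0],[0,0,0],0.05],[[0,0,0],[0,0,0],0.05]]'; python3 - <<'E'
from h import *
i,K,M=grab("wrist","w16")
go(511,-9,16,-27)
E
```

```text
t: 14.07
ee_pos: [512.9, -5.7, 69.0]
orientation: [1.543, 0.953, -1.544]
ft_force: [0.6, 0.7, -0.2]
width: 50.0
t 14.1 cur yaw -26.7 turn 0.006 | shift now-axes [53.8 -0.8  4.1] | shift after-turn axes [53.8 -0.8  4. ] q6 0.43 F [-0.4  0.3  1.4] w 50.3
```

View pics/w16.png

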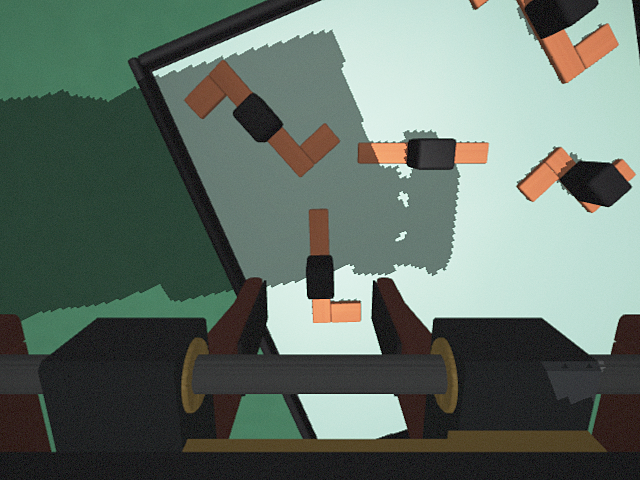

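Block at (320,277) is centred. Narrow the jaw to keep clear of the rim, descend and close.

```bash
python3 -m crank '[[[0.01,-0.001,0.004],[0,0,0],0.034],[[0.018,0,0],[0,0,0],0.034],[[0.018,0,0],[0,0,0],0.034],[[0.007,0,0],[0,0,0],0.034],[[0,0,0],[0,0,0],0.008],[[0,0,0],[0,0,0],0.008],[[0,0,0],[0,0,0],0.008],[[0,0,0],[0,0,0],0.008]]';python3 -m crank '[[[0,0,0],[0,0,0],0.008],[[0,0,0],[0,0,0],0.008],[[-0.02,0,0],[0,0,0],0.008],[[-0.035,0,0],[0,0,0],0.008],[[-0.035,0,0],[0,0,0],0.008],[[-0.035,0,0],[0,0,0],0.008],[[0,0,0],[0,0,0],0.008],[[0,0,0],[0,0,0],0.008]]'; python3 - <<'E'
from h import *
i,K,M=grab("wrist","w17")
go(460,398,140,0)
E
```

```text
t: 14.78
ee_pos: [511.3, -9.4, 16.7]
orientation: [1.545, 0.95, -1.542]
ft_force: [0.6, -0.7, 1.2]
width: 15.9
t: 15.45
ee_pos: [512.0, -9.5, 142.8]
orientation: [1.547, 0.948, -1.539]
ft_force: [0.3, 0.7, -1.2]
width: 15.7
t 15.5 cur yaw -26.7 turn -0.466 | shift now-axes [   1.1 -228.4 -341.2] | shift after-turn axes [   1.2  -50.7 -407.4] q6 0.42 F [ 0.1 -0.2 -1.4] w 15.9
```

View pics/w17.png

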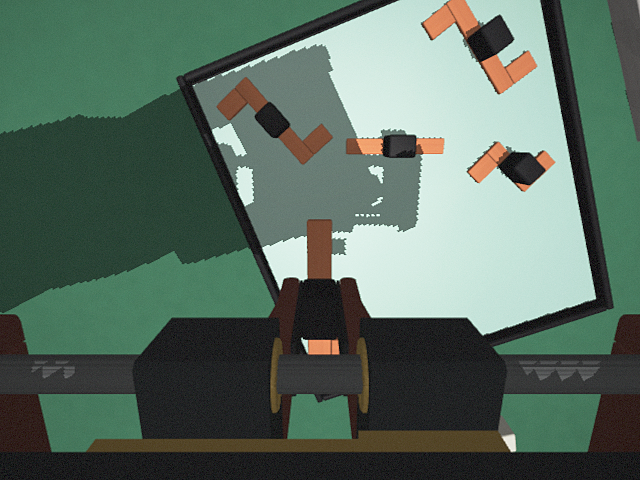

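Snapped one held. Turn, then carry to the bin middle.

```bash
python3 -m crank '[[[0,0,0],[-0.117,0,0],0.008],[[0,0,0],[-0.117,0,0],0.008],[[0,0,0],[-0.117,0,0],0.008],[[0,0,0],[-0.117,0,0],0.008],[[0,-0.004,-0.04],[0,0,0],0.008],[[0,-0.004,-0.04],[0,0,0],0.008],[[0,-0.004,-0.04],[0,0,0],0.008],[[0,-0.004,-0.04],[0,0,0],0.008]]';python3 -m crank '[[[0,-0.004,-0.04],[0,0,0],0.008],[[0,-0.004,-0.04],[0,0,0],0.008],[[0,-0.004,-0.04],[0,0,0],0.008],[[0,-0.004,-0.04],[0,0,0],0.008],[[0,-0.004,-0.04],[0,0,0],0.008],[[0,-0.004,-0.04],[0,0,0],0.008],[[0,0,0],[0,0,0],0.008],[[0,0,0],[0,0,0],0.008]]'; python3 - <<'E'
from h import *
i,K,M=grab("wrist","w18")
go(472,398,48,0)
E
```

```text
t: 16.17
ee_pos: [492.5, 151.5, 138.7]
orientation: [1.206, 1.211, -1.212]
ft_force: [0.1, -1.0, 0.3]
width: 16.1
t: 16.83
ee_pos: [468.1, 391.6, 138.2]
orientation: [1.202, 1.212, -1.208]
ft_force: [-0.7, 0.4, -0.6]
width: 15.9
t 16.9 cur yaw 0.2 turn 0.004 | shift now-axes [90.4  4.  -8.2] | shift after-turn axes [90.4  3.7 -8. ] q6 0.67 F [ 0.6 -0.3 -0.5] w 15.6
```

View pics/w18.png

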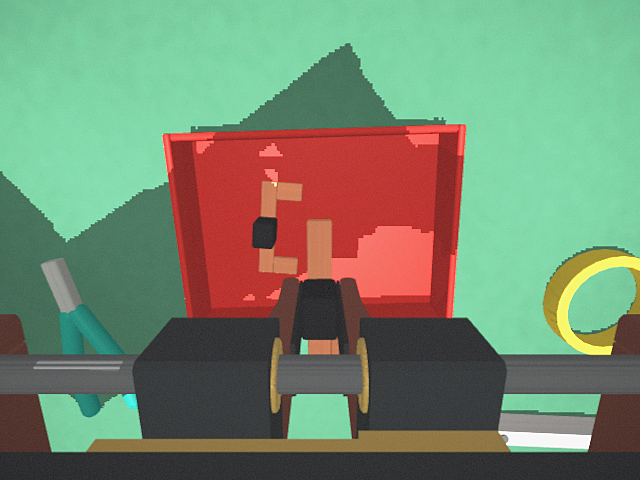

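```bash
python3 -m crank '[[[0.03,0.002,-0.008],[0,0,0],0.008],[[0.03,0.002,0],[0,0,0],0.008],[[0.025,0,0],[0,0,0],0.008],[[0.004,0,0],[0,0,0],0.008],[[0,0,0],[0,0,0],0.008],[[0,0,0],[0,0,0],0.03],[[0,0,0],[0,0,0],0.03],[[0,0,0],[0,0,0],0.03]]';python3 -m crank '[[[-0.03,0,0],[0,0,0],0.03],[[-0.04,0,0],[0,0,0],0.03],[[-0.04,0.01,0.02],[0,0,0],0.05],[[-0.035,0.015,0.035],[0,0,0],0.05],[[0,0.015,0.04],[0,0,0],0.05],[[0,0.015,0.04],[0,0,0],0.05],[[0,0.015,0.04],[0,0,0],0.05],[[0,0.015,0.04],[0,0,0],0.05]]'; python3 - <<'E'
from h import *
i,K,M=grab("wrist","w19")
go(597,27,160,-27)
E
```

```text
t: 17.55
ee_pos: [474.8, 398.9, 53.4]
orientation: [1.21, 1.21, -1.206]
ft_force: [0.6, -0.1, 0.4]
width: 29.3
t: 18.22
ee_pos: [554.7, 194.7, 188.3]
orientation: [1.209, 1.209, -1.204]
ft_force: [1.6, 0.4, -0.1]
width: 49.8
t 18.3 cur yaw -0.0 turn 0.471 | shift now-axes [ 28.6  40.  161.5] | shift after-turn axes [ 28.1 109.1 125.8] q6 0.31 F [ 1.6 -3.6 -0.3] w 49.8
```

View pics/w19.png

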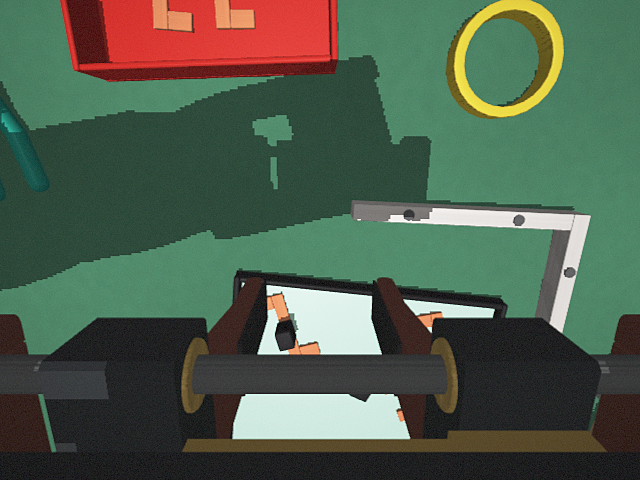

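U and snapped both lie in the bin (172,12),(235,12). The fence corner is visible at (575,228). Next the bar.

```bash
python3 - <<'E'
from h import *
i,K,M=grab("wrist"); np.savez("fw.npz",i=i,K=K,M=M); crop(i,340,190,600,340,"c20",3)
E
python3 -m crank '[[[0,0,0],[0.118,0,0],0.05],[[0,0,0],[0.118,0,0],0.05],[[0,0,0],[0.118,0,0],0.05],[[0,0,0],[0.117,0,0],0.05],[[0,0.027,0.031],[0,0,0],0.05],[[0.02,0.027,0.031],[0,0,0],0.05],[[0.03,0.027,0.031],[0,0,0],0.05],[[0.03,0.027,0.031],[0,0,0],0.05]]';python3 -m crank '[[[0.02,0,0],[0,0,0],0.05],[[0,0,0],[0,0,0],0.05],[[0,0,0],[0,0,0],0.05],[[0,0,0],[0,0,0],0.05],[[0,0,0],[0,0,0],0.05],[[0,0,0],[0,0,0],0.05],[[0,0,0],[0,0,0],0.05],[[0,0,0],[0,0,0],0.05]]'; python3 - <<'E'
from h import *
i,K,M=grab("wrist","w20")
go(597,27,16,-27)
E
```

```text
t: 18.98
ee_pos: [590.9, 54.4, 120.2]
orientation: [1.548, 0.948, -1.541]
ft_force: [1.2, 0.1, 0.6]
width: 50.2
t: 19.65
ee_pos: [589.9, 55.4, 99.7]
orientation: [1.546, 0.949, -1.544]
ft_force: [-0.0, 0.3, -0.3]
width: 49.9
t 19.7 cur yaw -26.8 turn 0.003 | shift now-axes [83.5 19.1 22. ] | shift after-turn axes [83.5 19.2 21.9] q6 0.54 F [ 1.   1.1 -1.3] w 50.1
```

View pics/w20.png

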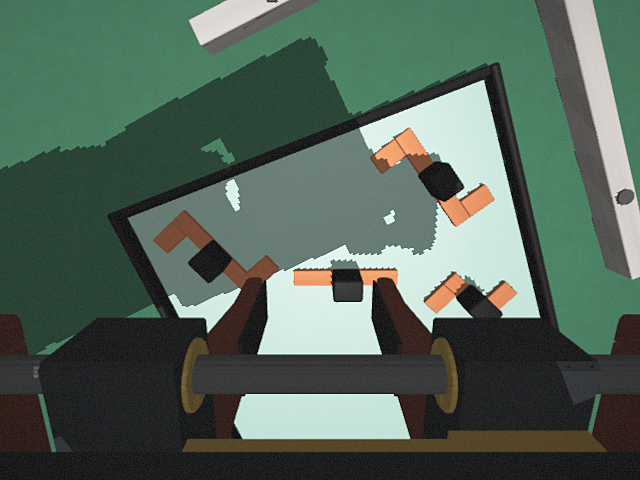

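View pics/c20.png

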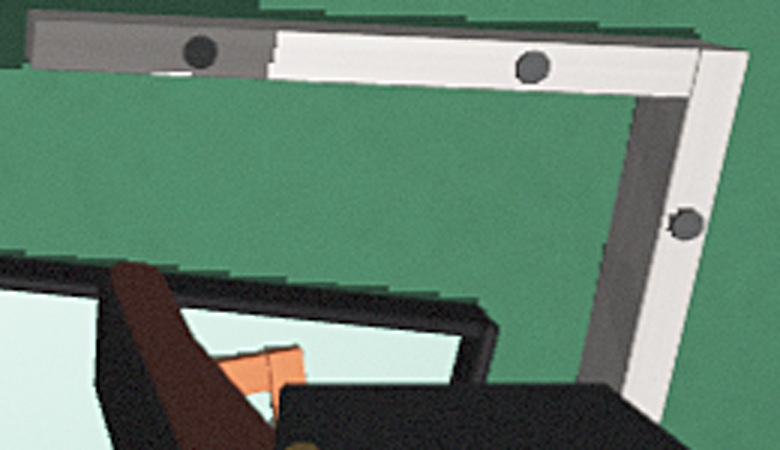

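Bar's block at (347,285). Fit it, and the fence edges.

```bash
python3 - <<'E'
from h import *
i,K,M=grab("wrist"); print(fitblock(i,K,M,347,288,-27))
b,_=fitblock(i,K,M,347,288,-27)
go(b[0],b[1],16,-27)
d=np.load("fw.npz");K,M=d["K"],d["M"]; f=lambda u,v,z:w(K,M,340+u/3,190+v/3,z).round(1)
print("inner A top",f(30,68,25),f(600,93,25),"inner corner top",f(688,97,25),"inner B top",f(625,390,25),"outer corner",f(748,50,25))
print("bench inner",f(636,97,0),f(580,382,0))
E
```

```text
(array([596.6,  27.6, -21.4]), np.float64(0.8919379010315879))
t 19.8 cur yaw -26.8 turn 0.003 | shift now-axes [83.3 18.5 21.4] | shift after-turn axes [83.3 18.6 21.4] q6 0.54 F [-0.2  0.3  0.1] w 50.2
inner A top [585.3 201.2  25. ] [757.9 193.3  25. ] inner corner top [784.8 192.   25. ] inner B top [781.7  94.5  25. ] outer corner [800.2 206.4  25. ]
bench inner [785.3 186.7   0. ] [782.7  84.8   0. ]
```

```bash
python3 -m crank '[[[0,0.018,0.021],[0,0,0],0.034],[[0.01,0,0],[0,0,0],0.034],[[0.035,0,0],[0,0,0],0.034],[[0.027,0,0],[0,0,0],0.034],[[0.011,0,0],[0,0,0],0.034],[[0,0,0],[0,0,0],0.034],[[0,0,0],[0,0,0],0.034],[[0,0,0],[0,0,0],0.008]]'; python3 - <<'E'
from h import *
i,K,M=grab("wrist","w21")
go(596.7,27.6,16,-27)
E
python3 -m crank '[[[0,0,0],[0,0,0],0.008],[[0,0,0],[0,0,0],0.008],[[0,0,0],[0,0,0],0.008],[[0,0,0],[0,0,0],0.008],[[-0.02,0,0],[0,0,0],0.008],[[-0.035,0,0],[0,0,0],0.008],[[-0.035,0,0],[0,0,0],0.008],[[-0.035,0,0],[0,0,0],0.008]]'; python3 - <<'E'
from h import *
i,K,M=grab("wrist","w22")
go(520,415,140,-27)
E
```

```text
t: 20.42
ee_pos: [597.0, 28.1, 17.0]
orientation: [1.547, 0.949, -1.544]
ft_force: [0.3, -0.2, -0.4]
width: 30.2
t 20.5 cur yaw -26.9 turn 0.002 | shift now-axes [ 1.3 -0.2  0.7] | shift after-turn axes [ 1.3 -0.2  0.7] q6 0.50 F [ 0.3 -0.8  0.6] w 26.7
t: 21.13
ee_pos: [595.6, 27.9, 142.3]
orientation: [1.545, 0.95, -1.546]
ft_force: [0.1, 0.4, 0.3]
width: 19.5
t 21.2 cur yaw -26.9 turn 0.002 | shift now-axes [   8.9 -246.2 -309. ] | shift after-turn axes [   9.5 -246.8 -308.5] q6 0.50 F [2.2 1.  4.2] w 19.9
```

View pics/w22.png

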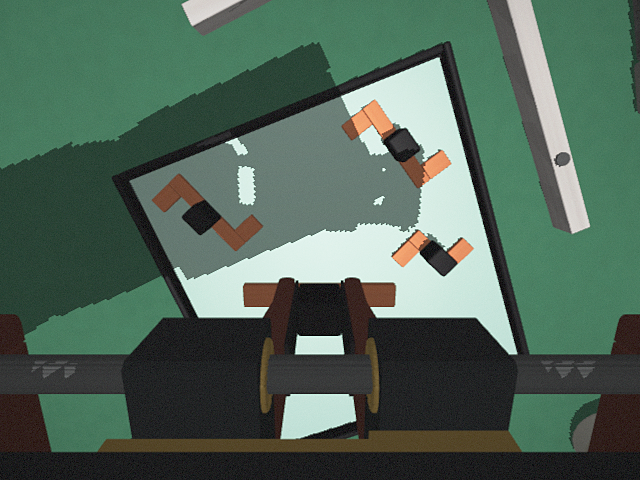

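Bar held (width 19.9). Carry.

```bash
python3 -m crank '[[[0,-0.025,-0.031],[0,0,0],0.008],[[0,-0.025,-0.031],[0,0,0],0.008],[[0,-0.025,-0.031],[0,0,0],0.008],[[0,-0.025,-0.031],[0,0,0],0.008],[[0,-0.025,-0.031],[0,0,0],0.008],[[0,-0.025,-0.031],[0,0,0],0.008],[[0,-0.025,-0.031],[0,0,0],0.008],[[0,-0.025,-0.031],[0,0,0],0.008]]';python3 -m crank '[[[0,-0.023,-0.031],[0,0,0],0.008],[[0,-0.023,-0.029],[0,0,0],0.008],[[0,0,0],[0,0,0],0.008],[[0,0,0],[0,0,0],0.008],[[0,0,0],[0,0,0],0.008],[[0,0,0],[0,0,0],0.008],[[0,0,0],[0,0,0],0.008],[[0,0,0],[0,0,0],0.008]]'; python3 - <<'E'
from h import *
i,K,M=grab("wrist","w23")
go(520,415,52,-27)
E
```

```text
t: 21.85
ee_pos: [529.1, 341.4, 141.2]
orientation: [1.546, 0.95, -1.545]
ft_force: [0.9, -0.1, -0.2]
width: 19.6
t: 22.52
ee_pos: [516.4, 412.6, 141.0]
orientation: [1.547, 0.948, -1.547]
ft_force: [0.6, 0.1, -0.4]
width: 19.9
t 22.6 cur yaw -27.0 turn 0.001 | shift now-axes [89.   2.2 -3.6] | shift after-turn axes [89.   2.2 -3.6] q6 1.13 F [-1.8  0.2 -0. ] w 19.9
```

View pics/w23.png

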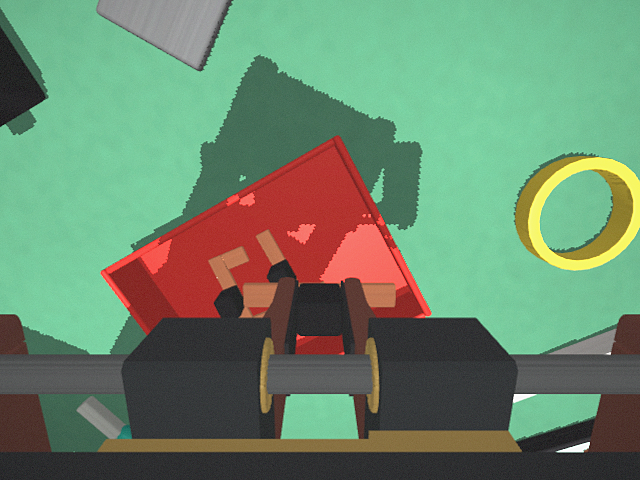

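```bash
python3 -m crank '[[[0.03,0.002,-0.003],[0,0,0],0.008],[[0.03,0,0],[0,0,0],0.008],[[0.025,0,0],[0,0,0],0.008],[[0.005,0,0],[0,0,0],0.008],[[0,0,0],[0,0,0],0.008],[[0,0,0],[0,0,0],0.03],[[0,0,0],[0,0,0],0.03],[[0,0,0],[0,0,0],0.03]]';python3 -m crank '[[[-0.03,0,0],[0,0,0],0.03],[[-0.04,0,0],[0,0,0],0.03],[[-0.04,0.015,0.02],[0,0,0],0.05],[[-0.035,0.03,0.025],[-0.12,0,0],0.05],[[0,0.025,0.03],[-0.12,0,0],0.05],[[0,0.02,0.033],[-0.12,0,0],0.05],[[0,0.015,0.036],[-0.12,0,0],0.05],[[0,0.01,0.038],[-0.12,0,0],0.05]]'; python3 - <<'E'
from h import *
i,K,M=grab("wrist","w24")
i,K,M=grab("scene"); crop(i,355,155,470,225,"c24",6)
go(672,-28,160,24)
E
```

```text
t: 23.23
ee_pos: [520.2, 416.4, 52.9]
orientation: [1.549, 0.95, -1.543]
ft_force: [-0.2, -0.8, 0.3]
width: 30.1
t: 23.9
ee_pos: [582.8, 215.4, 186.2]
orientation: [1.11, 1.269, -1.105]
ft_force: [0.7, 0.2, -0.2]
width: 50.2
t 24.0 cur yaw 7.5 turn -0.288 | shift now-axes [ 26.1  56.3 249.5] | shift after-turn axes [ 25.8 -16.8 255.3] q6 0.20 F [0.4 0.1 0.4] w 50.1
```

View pics/w24.png

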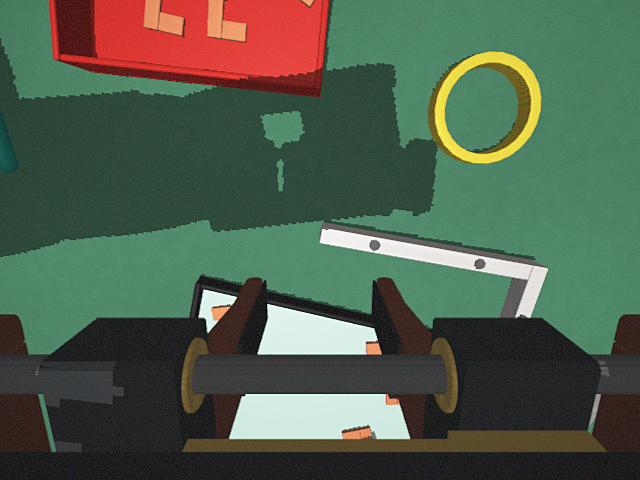

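View pics/c24.png

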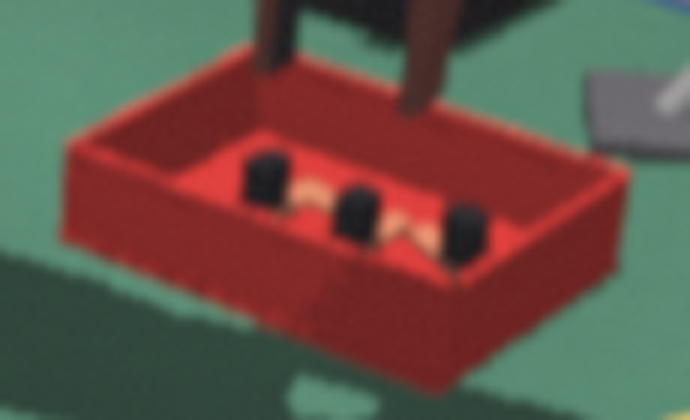

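Three blocks stand upright in the bin. Now the short one.

```bash
python3 -m crank '[[[0,0,0],[-0.1,0,0],0.05],[[0,0,0],[-0.1,0,0],0.05],[[0,0,0.02],[-0.09,0,0],0.05],[[0,-0.003,0.04],[0,0,0],0.05],[[0,-0.003,0.04],[0,0,0],0.05],[[0,-0.003,0.04],[0,0,0],0.05],[[0,-0.003,0.04],[0,0,0],0.05],[[0.02,-0.003,0.04],[0,0,0],0.05]]';python3 -m crank '[[[0.03,0,0.025],[0,0,0],0.05],[[0.03,0,0],[0,0,0],0.05],[[0,0,0],[0,0,0],0.05],[[0,0,0],[0,0,0],0.05],[[0,0,0],[0,0,0],0.05],[[0,0,0],[0,0,0],0.05],[[0,0,0],[0,0,0],0.05],[[0,0,0],[0,0,0],0.05]]'; python3 - <<'E'
from h import *
i,K,M=grab("wrist","w25")
go(672,-28,16,24)
E
```

```text
t: 24.67
ee_pos: [658.9, 10.6, 170.2]
orientation: [0.898, 1.372, -0.89]
ft_force: [1.5, 0.9, 0.2]
width: 49.9
t: 25.33
ee_pos: [666.4, -10.3, 107.2]
orientation: [0.894, 1.378, -0.892]
ft_force: [0.0, -0.5, 0.1]
width: 49.6
t 25.4 cur yaw 24.2 turn 0.003 | shift now-axes [90.9 -2.1 18.3] | shift after-turn axes [90.9 -1.9 18.4] q6 -0.46 F [-1.3  1.1 -0.8] w 50.1
```

View pics/w25.png

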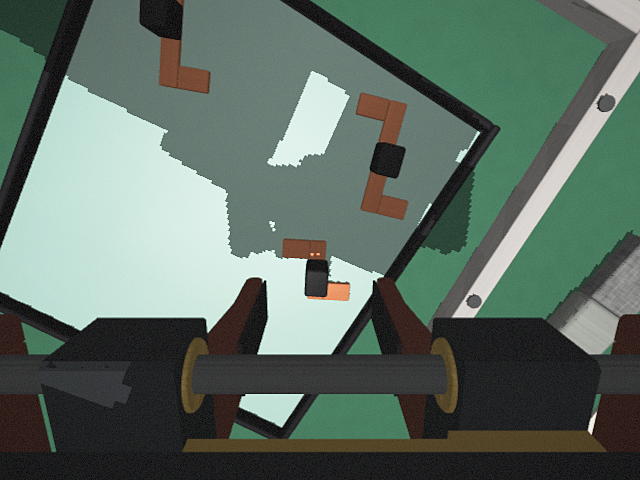

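Short block at (317,277). Descend with a narrower jaw and close.

```bash
python3 -c "
from h import *
i,K,M=grab('wrist'); b,s=fitblock(i,K,M,317,280,-66); print(b,s); go(b[0],b[1],17,24)"
python3 -m crank '[[[0.01,-0.002,0.018],[0,0,0],0.034],[[0.035,0,0],[0,0,0],0.034],[[0.03,0,0],[0,0,0],0.034],[[0.014,0,0],[0,0,0],0.034],[[0,0,0],[0,0,0],0.034],[[0,0,0],[0,0,0],0.034],[[0,0,0],[0,0,0],0.008],[[0,0,0],[0,0,0],0.008]]'; python3 - <<'E'
from h import *
i,K,M=grab("wrist","w26")
go(672,-28,17,24)
E
python3 -m crank '[[[0,0,0],[0,0,0],0.008],[[0,0,0],[0,0,0],0.008],[[0,0,0],[0,0,0],0.008],[[0,0,0],[0,0,0],0.008],[[-0.02,0,0],[0,0,0],0.008],[[-0.035,0,0],[0,0,0],0.008],[[-0.035,0,0],[0,0,0],0.008],[[-0.035,0,0],[0,0,0],0.008]]'; python3 - <<'E'
from h import *
i,K,M=grab("wrist","w27")
go(515,380,140,24)
E
```

```text
[672.4 -28.1 -69.7] 0.8819134550371873
t 25.4 cur yaw 24.2 turn 0.003 | shift now-axes [89.5 -1.5 18.5] | shift after-turn axes [89.5 -1.3 18.6] q6 -0.46 F [0.1 0.2 0.4] w 49.9
t: 26.1
ee_pos: [672.7, -28.2, 18.5]
orientation: [0.895, 1.377, -0.892]
ft_force: [0.1, -0.4, 0.2]
width: 24.0
t 26.1 cur yaw 24.1 turn 0.002 | shift now-axes [ 1.4 -0.3 -0.5] | shift after-turn axes [ 1.4 -0.3 -0.5] q6 -0.48 F [ 0.2 -0.1 -0.5] w 20.1
t: 26.82
ee_pos: [670.7, -28.3, 142.9]
orientation: [0.894, 1.38, -0.894]
ft_force: [0.8, 1.3, -0.6]
width: 16.0
t 26.9 cur yaw 24.1 turn 0.002 | shift now-axes [   9.    20.8 -438.3] | shift after-turn axes [  11.    19.9 -438.3] q6 -0.48 F [ 2.  -0.7  3.6] w 16.4
```

View pics/w27.png

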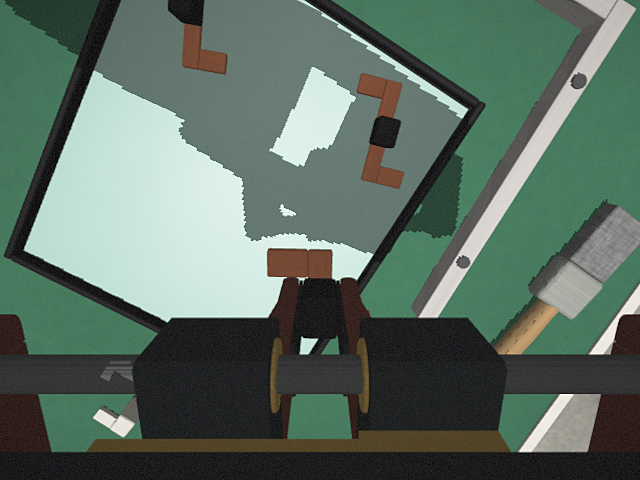

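Short one held. Turn to yaw 0, then carry to the free corner of the bin, around (527,365).

```bash
python3 -m crank '[[[0,0,0],[0.105,0,0],0.008],[[0,0,0],[0.105,0,0],0.008],[[0,0,0],[0.105,0,0],0.008],[[0,0,0],[0.105,0,0],0.008],[[0,-0.014,-0.039],[0,0,0],0.008],[[0,-0.014,-0.039],[0,0,0],0.008],[[0,-0.014,-0.039],[0,0,0],0.008],[[0,-0.014,-0.039],[0,0,0],0.008]]';python3 -m crank '[[[0,-0.014,-0.039],[0,0,0],0.008],[[0,-0.014,-0.039],[0,0,0],0.008],[[0,-0.014,-0.039],[0,0,0],0.008],[[0,-0.014,-0.039],[0,0,0],0.008],[[0,-0.014,-0.039],[0,0,0],0.008],[[0,-0.014,-0.039],[0,0,0],0.008],[[0,0,0],[0,0,0],0.008],[[0,0,0],[0,0,0],0.008]]'; python3 - <<'E'
from h import *
i,K,M=grab("wrist","w28")
go(527,365,53,0)
E
```

```text
t: 27.53
ee_pos: [614.3, 128.8, 141.7]
orientation: [1.21, 1.209, -1.209]
ft_force: [0.5, -0.4, -0.2]
width: 15.7
t: 28.2
ee_pos: [529.7, 363.6, 141.6]
orientation: [1.206, 1.211, -1.205]
ft_force: [-0.2, -0.4, -1.6]
width: 15.5
t 28.2 cur yaw 0.2 turn 0.003 | shift now-axes [88.5 -3.3 -3. ] | shift after-turn axes [88.5 -3.3 -3. ] q6 0.58 F [-0.   0.5 -0.6] w 16.3
```

View pics/w28.png

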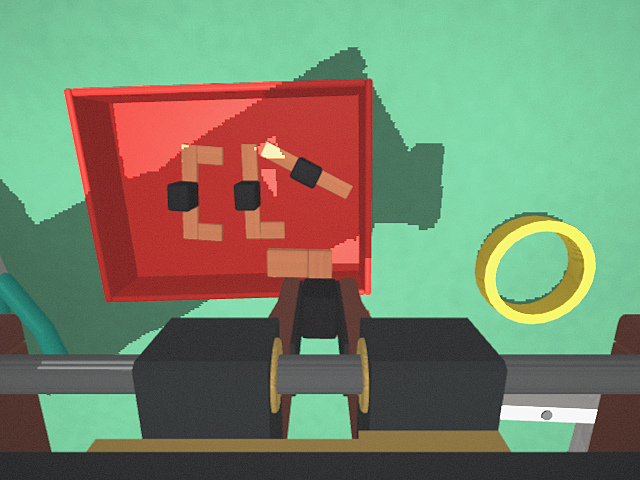

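```bash
python3 -m crank '[[[0.03,-0.001,-0.006],[0,0,0],0.008],[[0.03,0,0],[0,0,0],0.008],[[0.025,0,0],[0,0,0],0.008],[[0.005,0,0],[0,0,0],0.008],[[0,0,0],[0,0,0],0.008],[[0,0,0],[0,0,0],0.03],[[0,0,0],[0,0,0],0.03],[[0,0,0],[0,0,0],0.03]]';python3 -m crank '[[[-0.03,0,0],[0,0,0],0.03],[[-0.04,0,0],[0,0,0],0.03],[[-0.04,0.0,0],[0,0,0],0.03],[[-0.035,0,0],[0,0,0],0.03],[[0,0,0.02],[0,0,0],0.03],[[0,0,0.0],[0,0,0],0.02],[[0,0,0],[0,0,0],0.02],[[0,0,0],[0,0,0],0.02]]'; python3 - <<'E'
from h import *
i,K,M=grab("wrist","w29")
i,K,M=grab("scene","s29")
o=ctrl.get_obs(); print(o["ee_pos"])
E
```

```text
t: 28.92
ee_pos: [531.1, 367.9, 53.4]
orientation: [1.211, 1.209, -1.206]
ft_force: [0.3, -0.4, -1.1]
width: 29.5
t: 29.58
ee_pos: [529.4, 347.5, 196.1]
orientation: [1.208, 1.21, -1.209]
ft_force: [-0.9, -0.7, -0.3]
width: 20.1
[529.20071828 347.66329529 195.37652942]
```

View pics/w29.png

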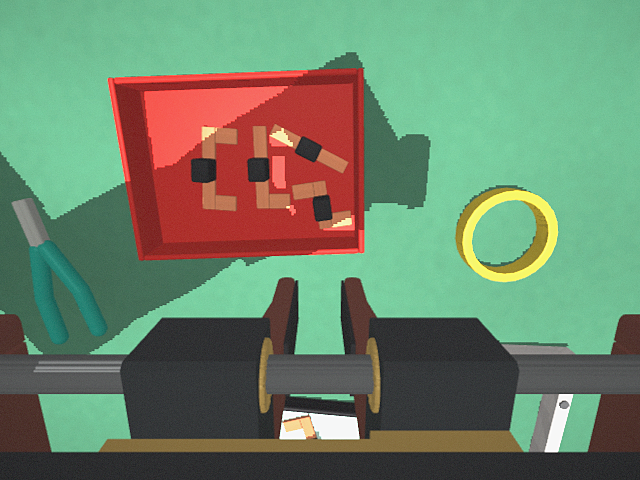

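View pics/s29.png

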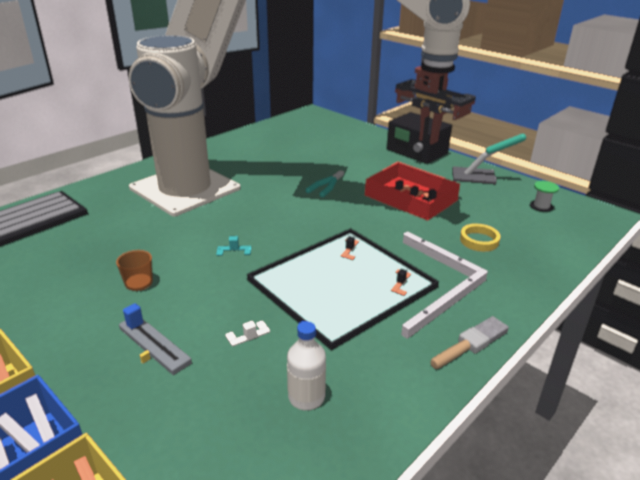

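All four faulty pieces lie in the bin (203,170),(258,170),(308,150),(322,208) and the two Z's remain on the tray. The grip is still at the near end. Now move to an overhead view of the tray.

```bash
python3 -m crank '[[[-0.005,0.007,0.041],[0,0,0],0.03],[[-0.005,0.007,0.041],[0,0,0],0.03],[[-0.005,0.007,0.041],[0,0,0],0.03],[[-0.005,0.007,0.041],[0,0,0],0.03],[[-0.005,0.007,0.041],[0,0,0],0.03],[[-0.005,0.007,0.041],[0,0,0],0.03],[[-0.005,0.007,0.041],[0,0,0],0.03],[[-0.005,0.007,0.041],[0,0,0],0.03]]';python3 -m crank '[[[0,0.005,0.041],[0,0,0],0.03],[[0,0,0.04],[0,0,0],0.03],[[0,0,0],[0,0,0],0.03],[[0,0,0],[0,0,0],0.03],[[0,0,0],[0,0,0],0.03],[[0,0,0],[0,0,0],0.03],[[0,0,0],[0,0,0],0.03],[[0,0,0],[0,0,0],0.03]]'; python3 - <<'E'
from h import *
i,K,M=grab("wrist","w30"); np.savez("w30.npz",i=i,K=K,M=M)
o=ctrl.get_obs(); print(o["ee_pos"])
E
```

```text
t: 30.35
ee_pos: [585.6, 19.8, 235.4]
orientation: [1.207, 1.211, -1.209]
ft_force: [1.3, 0.8, -0.1]
width: 30.0
t: 31.02
ee_pos: [590.9, -58.2, 236.1]
orientation: [1.207, 1.211, -1.207]
ft_force: [-0.5, 0.4, -0.2]
width: 29.4
[590.90172899 -58.3854336  236.18725258]
```

View pics/w30.png

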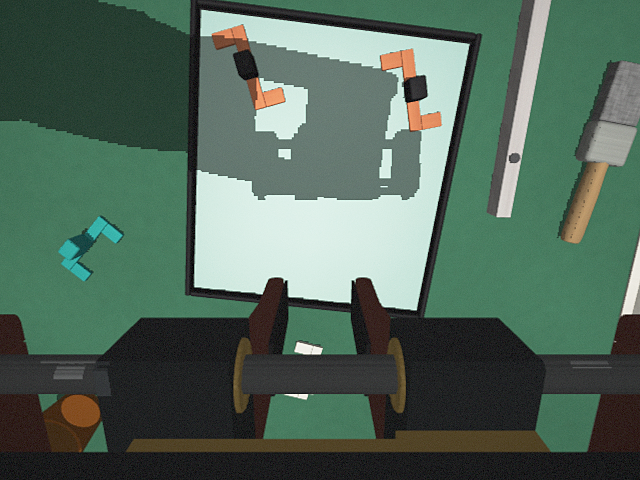

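```bash
cat >> h.py <<'E'
def tray(P):
    """P: outer rim-top corners world xy in order near-left, far-left, far-right, near-right -> cx,cy,yaw deg, far-left corner, resid"""
    Q=np.array([[-136,148],[136,148],[136,-148],[-136,-148.]]);P=np.array(P)[:,:2]
    c=P.mean(0);A=(Q).T@(P-c);U,S,V=np.linalg.svd(A);Rr=(U@np.diag([1,np.linalg.det(U@V)])@V).T
    fit=Q@Rr.T+c
    return c.round(1),np.degrees(np.arctan2(Rr[1,0],Rr[0,0])).round(2),fit[1].round(1),(P-fit).round(1)
E
python3 - <<'E'
from h import *
d=np.load("w30.npz");K,M=d["K"],d["M"];i=d["i"]
P=[w(K,M,*p,18) for p in [(193,0),(481,36),(425,317),(187,294)]]
print(np.array(P).round(1)); print(tray(P))
print("fence B inner: bench",w(K,M,489,212,0),w(K,M,520,10,0),"top",w(K,M,493,213,25),w(K,M,525,10,25))
crop(i,170,0,330,60,"c30",4)
crop(i,400,240,560,300,"c31",4)
E
```

```text
[[ 475.2  140.8   18. ]
 [ 741.2  112.    18. ]
 [ 711.5 -175.1   18. ]
 [ 443.3 -147.7   18. ]]
(array([592.8, -17.5]), np.float64(-6.06), array([743.7, 115.3]), array([[ 2.1, -3.2],
       [-2.5, -3.3],
       [-0.9,  4. ],
       [ 1.4,  2.6]]))
fence B inner: bench [ 7.77694926e+02 -5.72143759e+01  5.68434189e-14] [783.07112259 139.1683661    0.        ] top [770.2196241  -53.76744935  25.        ] [775.49933881 131.33610858  25.        ]
```

Tray centre ≈(593,−17.5), yaw ≈ −6.2°; fence corner ≈(785,191), yaw ≈ −2°. I'll grip the near rim at (460.6,−3) and drag the tray.

```bash
python3 -m crank '[[[0,0,0],[0.108,0,0],0.04],[[0,-0.03,-0.012],[0,0,0],0.04],[[0.02,-0.035,-0.012],[0,0,0],0.04],[[0.04,-0.035,-0.01],[0,0,0],0.04],[[0.04,-0.035,-0.006],[0,0,0],0.04],[[0.04,0,0],[0,0,0],0.04],[[0.02,0,0],[0,0,0],0.04],[[0,0,0],[0,0,0],0.04]]'; python3 - <<'E'
from h import *
i,K,M=grab("wrist","w31"); i,K,M=grab("wrist","w31")
go(460.6,-3,10,-6.2)
print(px(K,M,[460.6,-3,18]))
E
```

```text
t: 31.73
ee_pos: [473.3, -10.0, 91.2]
orientation: [1.283, 1.162, -1.292]
ft_force: [-0.4, -1.0, 0.1]
width: 39.9
t 31.8 cur yaw -6.1 turn 0.002 | shift now-axes [ 84.6 -16.7  -5.7] | shift after-turn axes [ 84.6 -16.8  -5.7] q6 0.06 F [0.2 0.9 0.6] w 40.0
[297.21202463 246.82706782]
```

View pics/w31.png

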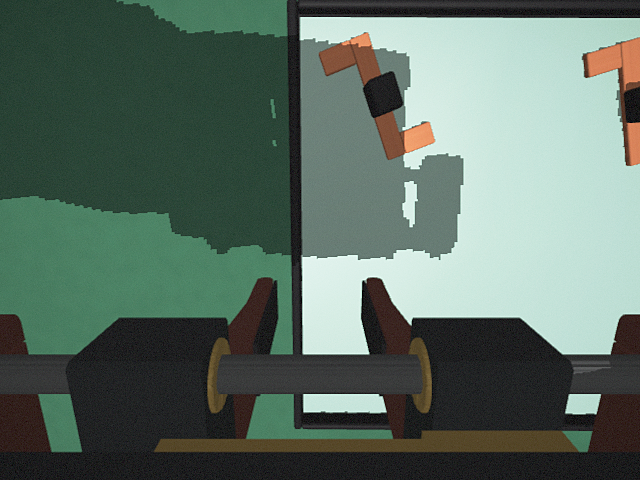

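Rim vertical at column 296, as predicted, so yaw and position agree. Align and descend.

```bash
python3 -m crank '[[[0,-0.017,-0.006],[0,0,0],0.04],[[0.02,0,0],[0,0,0],0.04],[[0.03,0,0],[0,0,0],0.04],[[0.02,0,0],[0,0,0],0.04],[[0.009,0,0],[0,0,0],0.04],[[0.002,0,0],[0,0,0],0.04],[[0,0,0],[0,0,0],0.04],[[0,0,0],[0,0,0],0.04]]'; python3 - <<'E'
from h import *
i,K,M=grab("wrist","w32")
go(460.6,-3,9.5,-6.2)
E
```

```text
t: 32.5
ee_pos: [461.6, -3.1, 14.7]
orientation: [1.289, 1.155, -1.286]
ft_force: [-0.3, -0.4, 0.7]
width: 39.7
t 32.5 cur yaw -6.1 turn 0.001 | shift now-axes [ 5.3 -1.  -0.1] | shift after-turn axes [ 5.3 -0.9 -0.1] q6 0.07 F [-0.3 -0.1  0.7] w 39.8
```

View pics/w32.png

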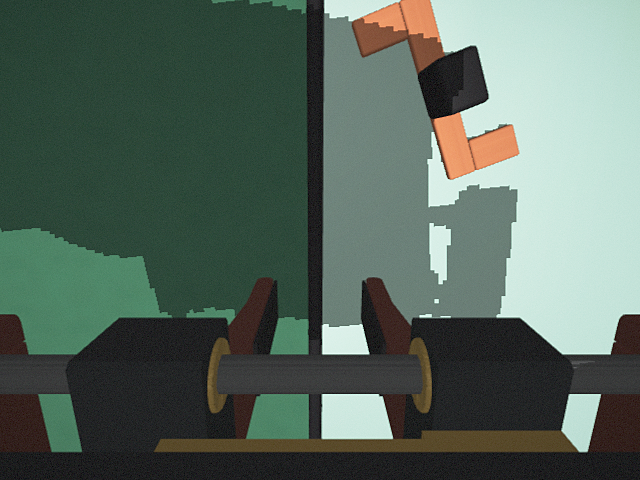

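```bash
python3 -m crank '[[[0.003,-0.001,0],[0,0,0],0.04],[[0.001,0,0],[0,0,0],0.03],[[0,0,0],[0,0,0],0.02],[[0,0,0],[0,0,0],0.012],[[0,0,0],[0,0,0],0.002],[[0,0,0],[0,0,0],0.002],[[0,0,0],[0,0,0],0.002],[[0,0,0],[0,0,0],0.002]]'; python3 - <<'E'
from h import *
go(460.6,-3,9.5,-6.2)
E
```

```text
t: 33.22
ee_pos: [459.3, -3.0, 9.5]
orientation: [1.288, 1.157, -1.288]
ft_force: [-0.7, -0.0, 1.3]
width: 5.1
t 33.2 cur yaw -6.1 turn 0.001 | shift now-axes [-0.   1.3 -0.1] | shift after-turn axes [-0.   1.3 -0.1] q6 0.07 F [-0.7 -0.   1.3] w 5.1
```

Rim gripped (5.1 mm). Turn +4.2° and drag, stopping short of the fence.

```bash
python3 -m crank '[[[0,0.002,-0.002],[-0.018,0,0],0.002],[[0,0.004,-0.004],[-0.018,0,0],0.002],[[0,0.005,-0.005],[-0.018,0,0],0.002],[[0,0.005,-0.006],[-0.018,0,0],0.002],[[0,0.006,-0.006],[0,0,0],0.002],[[0,0.005,-0.006],[0,0,0],0.002],[[0,0.004,-0.005],[0,0,0],0.002],[[0,0.003,-0.003],[0,0,0],0.002]]'; python3 - <<'E'
from h import *
i,K,M=grab("wrist","w33"); 
i,K,M=grab("scene"); crop(i,230,210,510,360,"c33",2.8)
go(507,48,9.5,-2)
E
```

```text
t: 33.88
ee_pos: [495.3, 32.8, 9.4]
orientation: [1.234, 1.193, -1.235]
ft_force: [-4.3, -3.2, 7.1]
width: 5.7
t 34.0 cur yaw -2.0 turn 0.000 | shift now-axes [ -0.   10.2 -15.4] | shift after-turn axes [ -0.   10.2 -15.4] q6 0.08 F [ 1. -0.  1.] w 5.4
```

View pics/c33.png

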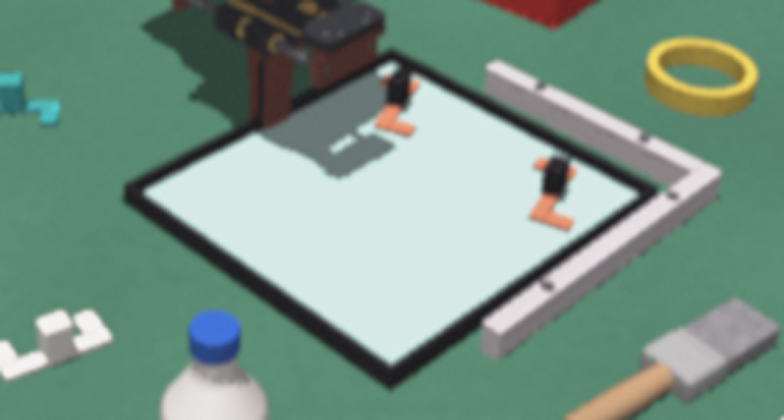

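View pics/w33.png

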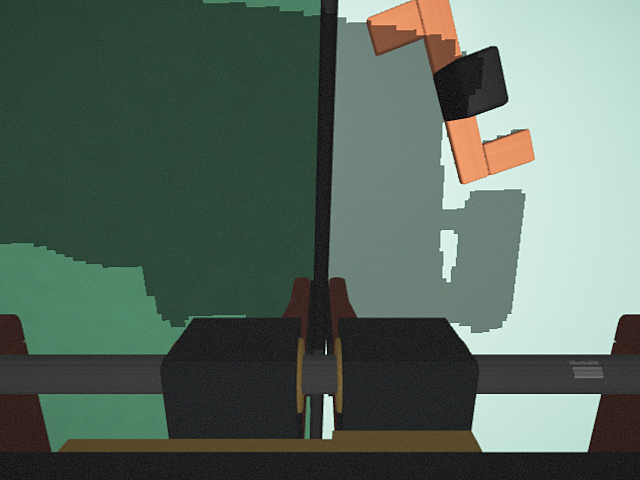

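The tray follows; the rim tilts about 1.3° in the gripper. Continue toward the corner with a small extra turn.

```bash
python3 -m crank '[[[0,0.001,-0.002],[-0.01,0,0],0.002],[[0,0.002,-0.003],[-0.01,0,0],0.002],[[0,0.002,-0.003],[0,0,0],0.002],[[0,0.002,-0.003],[0,0,0],0.002],[[0,0.002,-0.003],[0,0,0],0.002],[[0,0.001,-0.002],[0,0,0],0.002],[[0,0,0],[0,0,0],0.002],[[0,0,0],[0,0,0],0.002]]'; python3 - <<'E'
from h import *
i,K,M=grab("wrist","w34"); 
i,K,M=grab("scene"); crop(i,380,220,500,345,"c34",5)
go(511,52.4,9.5,-2)
E
```

```text
t: 34.65
ee_pos: [506.2, 48.3, 9.5]
orientation: [1.221, 1.201, -1.219]
ft_force: [0.2, -1.1, 1.5]
width: 5.7
t 34.8 cur yaw -0.9 turn 0.020 | shift now-axes [-0.   4.9 -4.4] | shift after-turn axes [-0.   4.8 -4.5] q6 0.09 F [ 1.6 -1.1  1.9] w 5.8
```

View pics/c34.png

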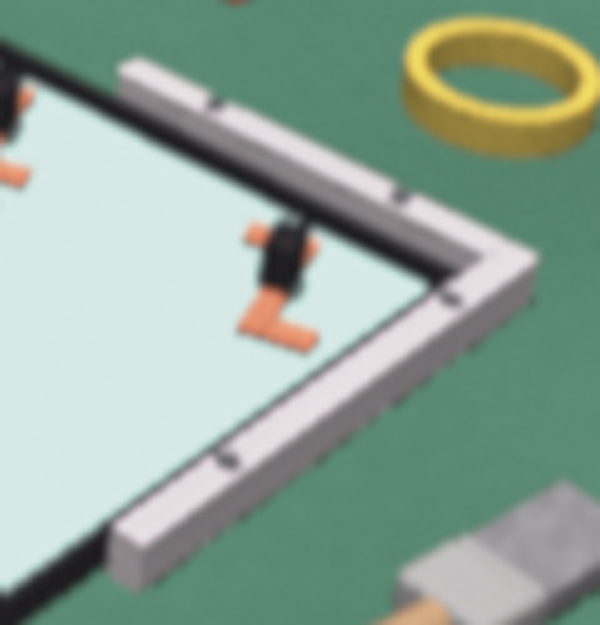

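```bash
python3 -m crank '[[[0,0.001,-0.001],[0,0,0],0.002],[[0,0.001,-0.001],[0,0,0],0.002],[[0,0.001,-0.001],[0,0,0],0.002],[[0,0.001,-0.001],[0,0,0],0.002],[[0,0.001,-0.001],[0,0,0],0.002],[[0,0.001,-0.001],[0,0,0],0.002],[[0,0,0],[0,0,0],0.002],[[0,0,0],[0,0,0],0.002]]'; python3 - <<'E'
from h import *
i,K,M=grab("wrist","w35"); 
i,K,M=grab("scene"); crop(i,380,220,500,345,"c35",5)
go(511,52.4,9.5,-2)
E
```

```text
t: 35.42
ee_pos: [508.9, 52.6, 9.4]
orientation: [1.216, 1.205, -1.225]
ft_force: [-5.5, -11.0, 12.0]
width: 5.5
t 35.5 cur yaw -0.8 turn 0.020 | shift now-axes [-0.1  2.1  0.1] | shift after-turn axes [-0.1  2.1  0.1] q6 0.10 F [ -7.2 -10.7  11.5] w 5.9
```

View pics/c35.png

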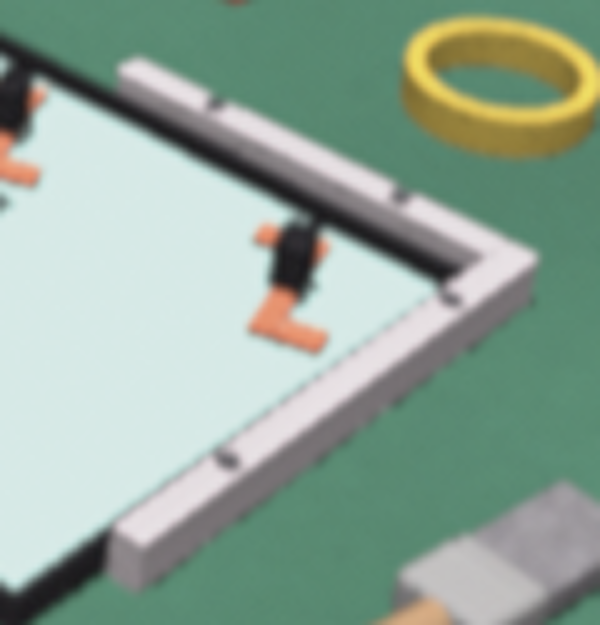

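View pics/w35.png

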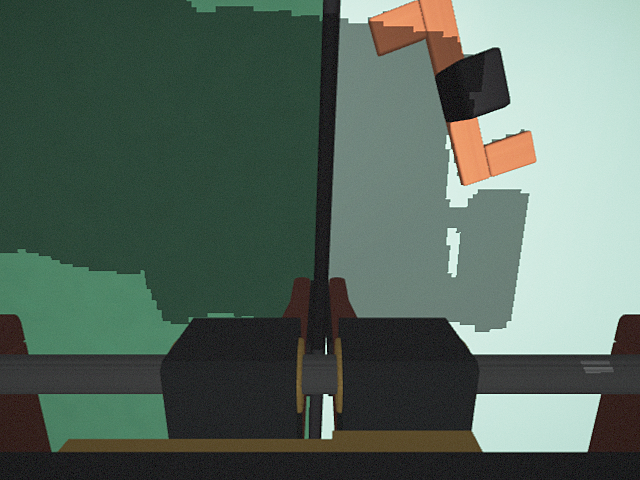

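Contact force on both arms (−7, −11 N). Release, rise and look from above.

```bash
python3 -m crank '[[[0,0,0],[0,0,0],0.01],[[0,0,0],[0,0,0],0.025],[[0,0,0],[0,0,0],0.025],[[0,0,0],[0,0,0],0.025],[[-0.03,0,0],[0,0,0],0.025],[[-0.04,0,0],[0,0,0],0.025],[[-0.04,0,0],[0,0,0],0.025],[[-0.04,0,0],[0,0,0],0.025]]'; python3 -m crank '[[[-0.02,0.04,0],[0,0,0],0.025],[[0,0.04,0],[0,0,0],0.025],[[0,0.04,0],[0,0,0],0.025],[[0,0.04,0],[0,0,0],0.025],[[0,0.03,0],[0,0,0],0.025],[[0,0,0],[0,0,0],0.025],[[0,0,0],[0,0,0],0.025],[[0,0,0],[0,0,0],0.025]]';python3 - <<'E'
from h import *
i,K,M=grab("wrist","w36");np.savez("w36.npz",i=i,K=K,M=M)
go(511,52.4,9.5,-2)
E
```

```text
t: 36.18
ee_pos: [511.2, 54.0, 160.8]
orientation: [1.219, 1.203, -1.221]
ft_force: [0.6, -0.1, 0.3]
width: 25.4
t: 36.85
ee_pos: [697.5, 51.2, 177.2]
orientation: [1.219, 1.204, -1.222]
ft_force: [-0.1, 0.2, -0.9]
width: 25.5
t 36.9 cur yaw -0.8 turn 0.020 | shift now-axes [ 168.3 -185.9    1.5] | shift after-turn axes [ 168.  -186.2    5.3] q6 0.07 F [-0.1  0.1  0.2] w 24.9
```

View pics/w36.png

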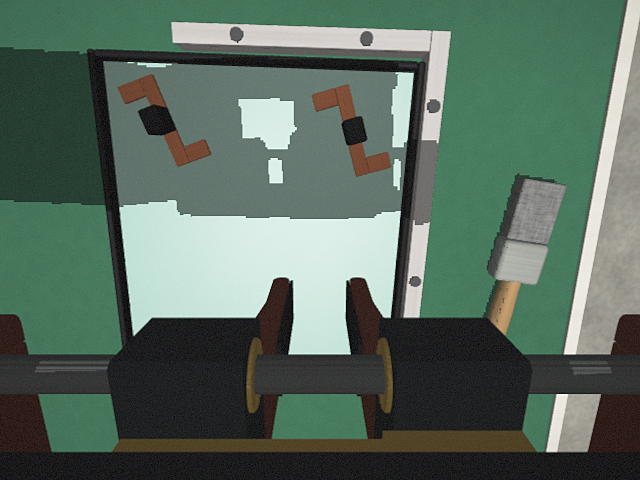

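```bash
python3 - <<'E'
from h import *
i,K,M=grab("wrist"); crop(i,370,20,470,120,"c36a",7); crop(i,380,200,450,310,"c36b",5); crop(i,80,10,260,90,"c36c",4)
E
```

```text
(no output)
```

View pics/c36a.png

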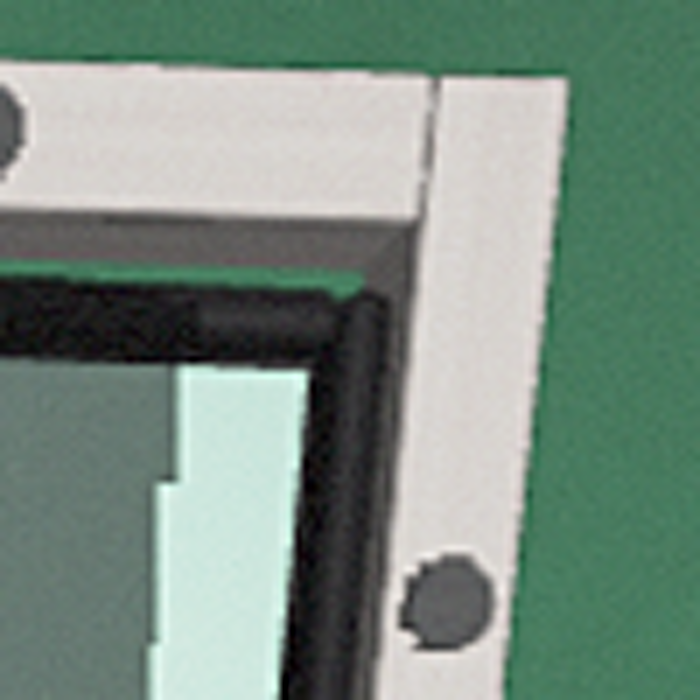

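View pics/c36b.png

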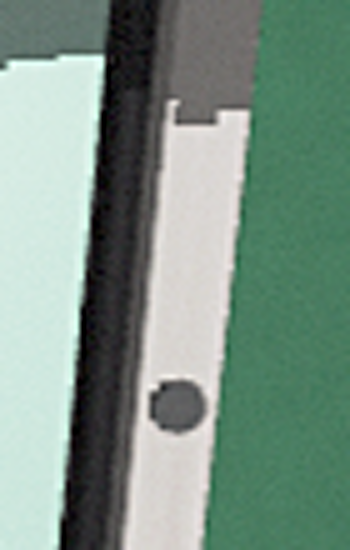

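View pics/c36c.png

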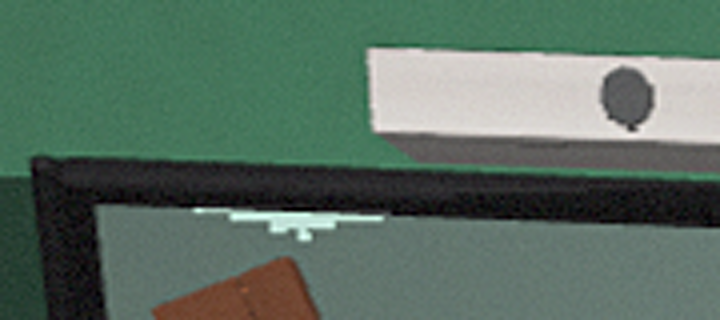

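The far rim lies against the right arm. Along the left arm there is a slight wedge: closed at the near end, about 2 mm at the corner. I'll press the tray's right wall toward +y with closed fingers.

```bash
python3 -m crank '[[[0,-0.003,0.04],[0,0,0],0],[[0,-0.003,0.04],[0,0,0],0],[[0,-0.003,0.04],[0,0,0],0],[[0,-0.003,0.04],[0,0,0],0],[[0.03,-0.003,0.031],[0.02,0,0],0],[[0.04,0,0],[0,0,0],0],[[0.04,0,0],[0,0,0],0],[[0,0,0],[0,0,0],0]]'; python3 - <<'E'
from h import *
i,K,M=grab("wrist","w37")
go(682,-140,10,-2)
E
```

```text
t: 37.62
ee_pos: [674.4, -138.0, 61.7]
orientation: [1.232, 1.203, -1.244]
ft_force: [-2.7, 0.5, -1.1]
width: 0.3
t 37.7 cur yaw -2.0 turn -0.001 | shift now-axes [55.4  5.9  2. ] | shift after-turn axes [55.4  5.4  1.9] q6 -0.18 F [-0.6  0.4  0.2] w 0.5
```

View pics/w37.png

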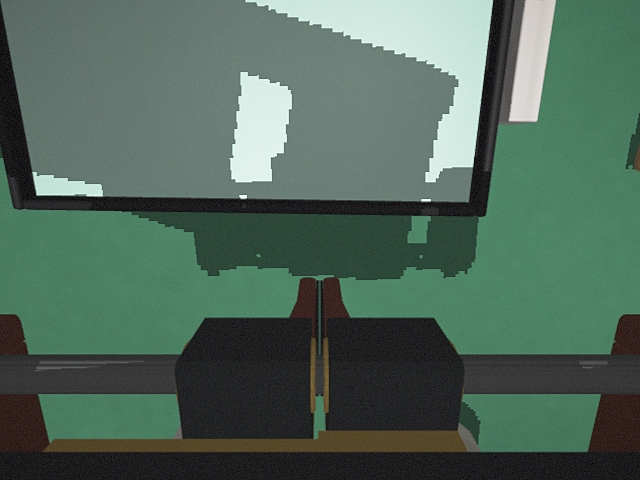

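```bash
python3 -c "
from h import *
i,K,M=grab('wrist'); print(w(K,M,320,210,18),w(K,M,15,207,18),w(K,M,485,215,18))"
python3 -m crank '[[[0.02,0,0],[0,0,0],0],[[0.02,0,0],[0,0,0],0],[[0.01,0,0],[0,0,0],0],[[0,0,-0.008],[0,0,0],0],[[0,0,-0.008],[0,0,0],0],[[0,0,0],[0,0,0],0],[[0,0,0],[0,0,0],0],[[0,0,0],[0,0,0],0]]'; python3 -c "
from h import *
go(682,-118,10,-2)"
```

```text
[ 677.96055575 -102.18754294   18.        ] [500.57351257 -94.37492794  18.        ] [ 773.24728442 -108.36027575   18.        ]
t: 38.38
ee_pos: [682.5, -122.3, 20.6]
orientation: [1.235, 1.191, -1.233]
ft_force: [0.5, 0.7, 0.2]
width: 0.6
t 38.4 cur yaw -2.0 turn 0.001 | shift now-axes [10.6 -0.7 -4.3] | shift after-turn axes [10.6 -0.7 -4.3] q6 -0.16 F [0.5 0.7 0.2] w 0.6
```

```bash
python3 -m crank '[[[0.011,0,0],[0,0,0],0],[[0,0,-0.003],[0,0,0],0],[[0,0,-0.003],[0,0,0],0],[[0,0,-0.002],[0,0,0],0],[[0,0,-0.001],[0,0,0],0],[[0,0,-0.001],[0,0,0],0],[[0,0,-0.001],[0,0,0],0],[[0,0,0],[0,0,0],0]]'; python3 -c "
from h import *
go(682,-112,10,-2)"; python3 -m crank '[[[0,0,-0.001],[0,0,0],0],[[0,0,-0.001],[0,0,0],0],[[0,0,0],[0,0,0],0],[[0,0,0],[0,0,0],0],[[0,0,0],[0,0,0],0],[[0,0,0],[0,0,0],0],[[0,0,0],[0,0,0],0],[[0,0,0],[0,0,0],0]]'; python3 -c "
from h import *
go(682,-112,10,-2)"
```

```text
t: 39.05
ee_pos: [681.8, -112.1, 8.2]
orientation: [1.234, 1.192, -1.235]
ft_force: [-0.8, -3.9, -2.4]
width: 0.8
t 39.0 cur yaw -2.0 turn 0.000 | shift now-axes [-1.8  0.2 -0.1] | shift after-turn axes [-1.8  0.2 -0.1] q6 -0.14 F [-0.8 -3.9 -2.4] w 0.8
t: 39.72
ee_pos: [681.3, -111.8, 8.2]
orientation: [1.233, 1.192, -1.237]
ft_force: [-2.8, -11.1, 0.1]
width: 0.5
t 39.7 cur yaw -2.0 turn -0.000 | shift now-axes [-1.8  0.7  0.2] | shift after-turn axes [-1.8  0.7  0.1] q6 -0.14 F [ -2.8 -11.1   0.1] w 0.5
```

```bash
python3 - <<'E'
from h import *
i,K,M=grab("scene"); crop(i,380,220,500,345,"c38",5)
i,K,M=grab("side"); crop(i,280,180,430,310,"c38b",5)
i,K,M=grab("wrist","w38")
E
```

```text
(no output)
```

View pics/c38.png

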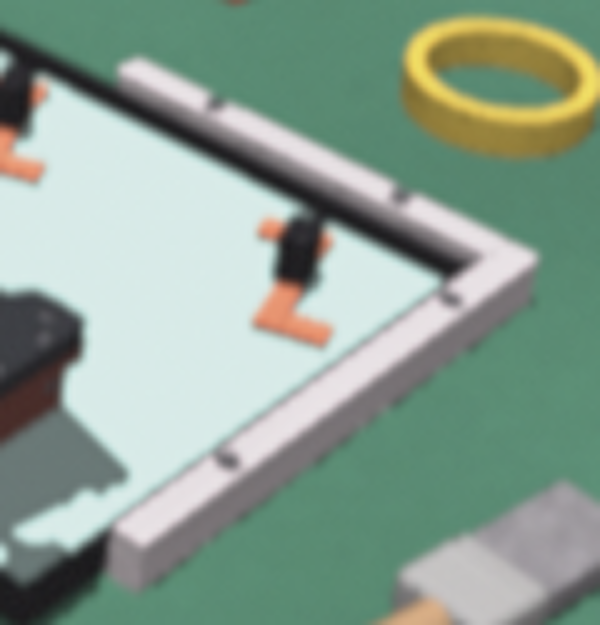

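View pics/c38b.png

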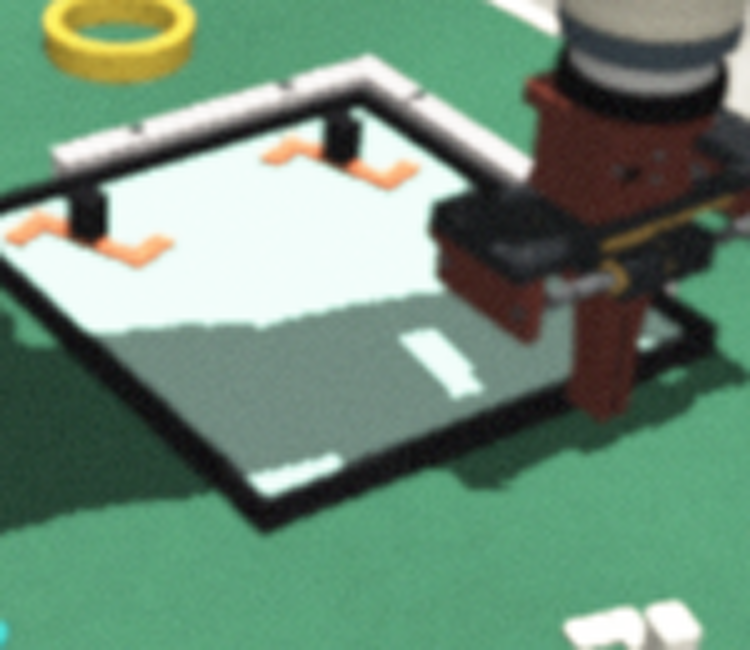

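View pics/w38.png

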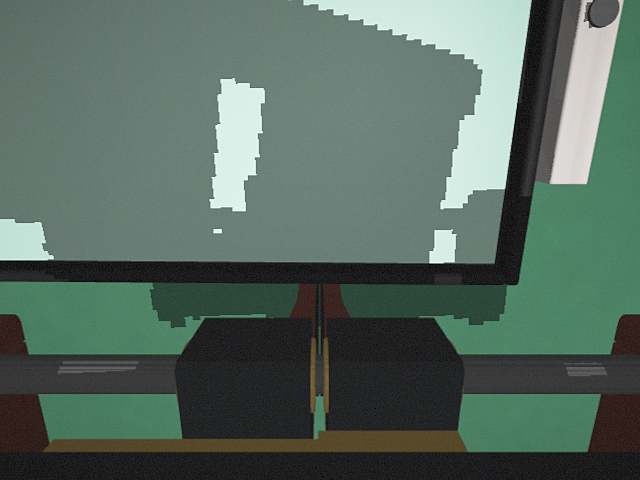

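```bash
python3 -m crank '[[[0,0,-0.001],[0,0,0],0],[[0,0,-0.001],[0,0,0],0],[[0,0,0],[0,0,0],0],[[0,0,0],[0,0,0],0],[[0,0,0.004],[0,0,0],0],[[0,0,0.015],[0,0,0],0],[[-0.03,0,0.01],[0,0,0],0],[[-0.04,0,0],[0,0,0],0]]';python3 -m crank '[[[-0.04,0,-0.02],[0,0,0],0.02],[[-0.04,0.005,-0.04],[0,0,0],0.02],[[-0.02,0.005,-0.04],[0,0,0],0.02],[[0,0.005,-0.04],[0,0,0],0.02],[[0,0,-0.04],[0,0,0],0.02],[[0,0,0],[0,0,0],0.02],[[0,0,0],[0,0,0],0.02],[[0,0,0],[0,0,0],0.02]]'; python3 - <<'E'
from h import *
i,K,M=grab("wrist","w39"); i,K,M=grab("wrist","w39");np.savez("w39.npz",i=i,K=K,M=M)
crop(i,340,0,500,140,"c39a",5)
print(ctrl.get_obs()["ee_pos"])
E
```

```text
t: 40.53
ee_pos: [678.3, -138.0, 75.2]
orientation: [1.234, 1.198, -1.24]
ft_force: [0.5, -0.1, -0.9]
width: 0.7
t: 41.2
ee_pos: [700.1, 27.6, 163.2]
orientation: [1.234, 1.193, -1.235]
ft_force: [-0.4, -0.6, -0.1]
width: 19.8
[700.07233284  26.38362772 163.0764378 ]
```

View pics/w39.png

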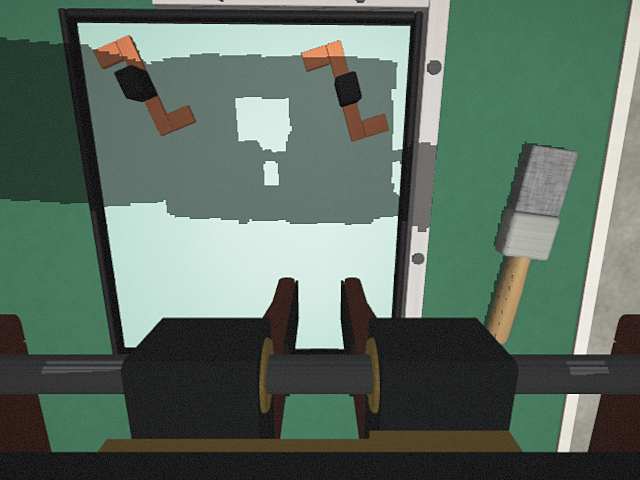

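View pics/c39a.png

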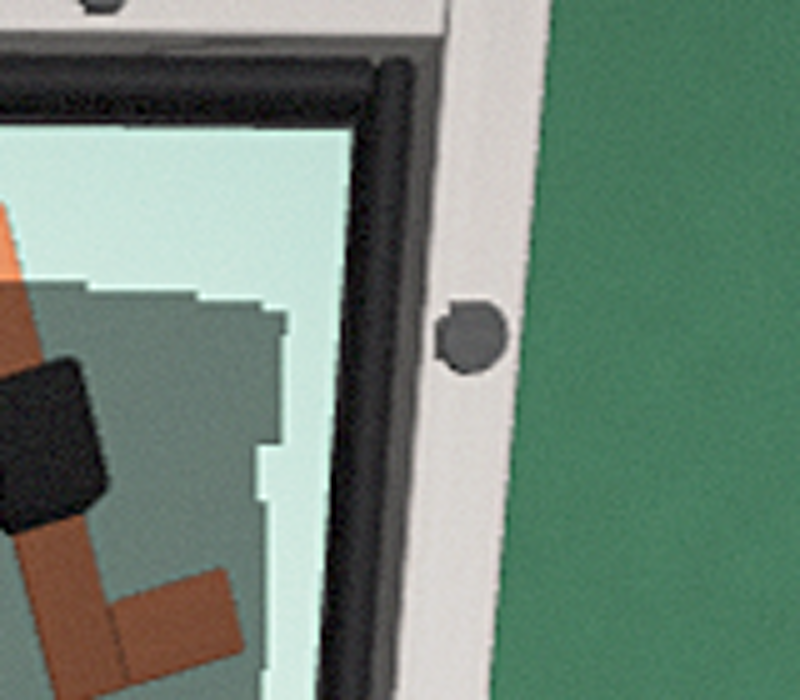

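Left side is now flush. On the right arm there could be a small hidden gap, so I'll compute it.

```bash
python3 - <<'E'
from h import *
d=np.load("w39.npz");K,M=d["K"],d["M"]
f=lambda u,v,z:w(K,M,340+u/5,v/5,z).round(1)
print("fence corner",f(441,37,25),"rim corner",f(412,60,18))
print("fence at v690",f(397,690,25),"rim",f(375,690,18))
print("fence at v400",f(422,400,25),"rim",f(398,400,18))
print("A fence u100",f(100,36,25),"rim",f(100,58,18))
E
```

```text
fence corner [784.7 191.7  25. ] rim corner [782.5 191.   18. ]
fence at v690 [781.6 101.1  25. ] rim [779.9 101.2  18. ]
fence at v400 [783.9 143.2  25. ] rim [782.1 144.4  18. ]
A fence u100 [735.5 193.6  25. ] rim [736.2 193.   18. ]
```

Gap is about 2 mm in x and 0.6 mm in y, within tolerance. I'll press once from the near side to close it.

```bash
python3 -m crank '[[[0,-0.04,-0.005],[0,0,0],0],[[0,-0.04,-0.005],[0,0,0],0],[[0,-0.04,-0.005],[0,0,0],0],[[0,-0.04,-0.005],[0,0,0],0],[[0,-0.04,-0.005],[0,0,0],0],[[0.02,-0.037,-0.003],[0,0,0],0],[[0.04,0,0],[0,0,0],0],[[0.04,0,0],[0,0,0],0]]';python3 -m crank '[[[0.03,0,0],[0,0,0],0],[[0.01,0,0],[0,0,0],0],[[0,0,0],[0,0,0],0],[[0,0,0],[0,0,0],0],[[0,0,0],[0,0,0],0],[[0,0,0],[0,0,0],0],[[0,0,0],[0,0,0],0],[[0,0,0],[0,0,0],0]]'; python3 - <<'E'
from h import *
i,K,M=grab("wrist","w40")
go(494,60,9,-2)
E
```

```text
t: 41.97
ee_pos: [464.6, 63.2, 64.5]
orientation: [1.239, 1.189, -1.232]
ft_force: [1.3, -0.0, -0.1]
width: 0.4
t: 42.63
ee_pos: [465.6, 64.2, 24.6]
orientation: [1.236, 1.191, -1.233]
ft_force: [-0.3, -0.9, 0.8]
width: 0.5
t 42.7 cur yaw -2.0 turn -0.000 | shift now-axes [15.5 28.7  3.2] | shift after-turn axes [15.4 28.7  3.2] q6 0.15 F [ 0.7 -0.5  0.8] w 0.4
```

View pics/w40.png

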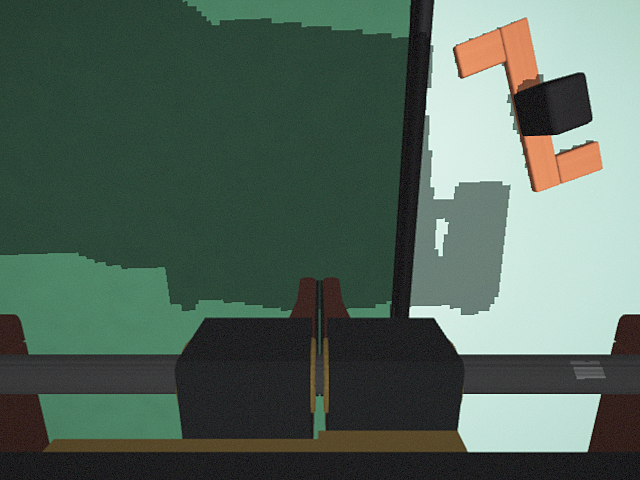

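```bash
python3 - <<'E'
from h import *
i,K,M=grab("wrist")
g=i.astype(int).sum(2)
pts=[]
for v in range(20,300,20):
    r=g[v,380:445]; dark=np.where(r<90)[0]; pts.append((v,380+dark.min(),380+dark.max()))
P=np.array([w(K,M,b+.5,v,18)[:2] for v,a,b in pts]); Q=np.array([w(K,M,a,v,18)[:2] for v,a,b in pts])
print(pts); print(np.degrees(np.polyfit(P[:,1],P[:,0],1)[0]),P[[0,-1]],np.degrees(np.polyfit(Q[:,1],Q[:,0],1)[0]))
d=np.load("w39.npz");K,M,i=d["K"],d["M"],d["i"]
# rim lines in w39: left rim inner edge (near side) and fence right outer edge
hsv=cv2.cvtColor(i,cv2.COLOR_BGR2HSV)
E1=[];E2=[]
for v in range(30,300,10):
    r=i[v].astype(int).sum(1)
    # insert->rim transition near right side: last bright insert pixel before dark
    seg=r[380:425]; k=np.where(seg<110)[0]
    if len(k): E1.append(w(K,M,380+k.min(),v,18)[:2])
    green=(hsv[v,:,0]>60)&(hsv[v,:,0]<90)&(hsv[v,:,1]>80)
    k=np.where(green[415:470])[0]
    if len(k): E2.append(w(K,M,415+k.min(),v,25)[:2])
for E in(E1,E2):
    E=np.array(E); p=np.polyfit(E[:,1],E[:,0],1); r=E[:,0]-np.polyval(p,E[:,1]); ok=abs(r)<2; p=np.polyfit(E[ok,1],E[ok,0],1); print(np.degrees(p[0]),ok.sum(),len(E),r.round(1))
E
```

```text
[(20, np.int64(411), np.int64(417)), (40, np.int64(410), np.int64(430)), (60, np.int64(408), np.int64(429)), (80, np.int64(407), np.int64(427)), (100, np.int64(406), np.int64(426)), (120, np.int64(404), np.int64(424)), (140, np.int64(403), np.int64(422)), (160, np.int64(402), np.int64(420)), (180, np.int64(400), np.int64(419)), (200, np.int64(399), np.int64(417)), (220, np.int64(398), np.int64(415)), (240, np.int64(397), np.int64(414)), (260, np.int64(395), np.int64(412)), (280, np.int64(394), np.int64(411))]
1.602975423501213 [[509.87407681 184.17888458]
 [510.90800369  70.68764074]] 2.476581968618131
2.487672185300206 27 27 [ 0.1 -0.1 -0.4  0.1 -0.2 -0.4  0.1 -0.2  0.3  0.1 -0.2  1.1  0.  -0.2
  0.3  0.  -0.3  0.3 -0.  -0.3  0.3 -0.  -0.3  0.2 -0.1 -0.4  0.2]
2.5675945642970612 27 27 [ 0.1  0.1  0.  -0.1 -0.1 -0.2 -0.3 -0.4  0.3  0.3  0.2  0.1  0.  -0.
 -0.1 -0.2 -0.3 -0.3  0.4  0.3  0.2  0.2  0.1  0.  -0.1 -0.2 -0.2]
```

Tray −2.5°, fence −2.6°: square. Press in x.

```bash
python3 -m crank '[[[0.015,0,0],[0,0,0],0],[[0,0.008,0],[0,0,0],0],[[0,0.006,0],[0,0,0],0],[[0,0.003,0],[0,0,0],0],[[0,0.002,0],[0,0,0],0],[[0,0.001,0],[0,0,0],0],[[0,0,0],[0,0,0],0],[[0,0,0],[0,0,0],0]]'; python3 -c "
from h import *
go(494,64,9,-2)"
```

```text
t: 43.4
ee_pos: [484.7, 63.4, 8.7]
orientation: [1.235, 1.192, -1.235]
ft_force: [-0.1, 0.1, 0.9]
width: 0.3
t 43.4 cur yaw -2.0 turn -0.000 | shift now-axes [-0.3  9.3 -1. ] | shift after-turn axes [-0.3  9.3 -1. ] q6 0.14 F [-0.1  0.1  0.9] w 0.3
```

```bash
python3 -m crank '[[[0,0.002,0],[0,0,0],0],[[0,0.002,0],[0,0,0],0],[[0,0.002,0],[0,0,0],0],[[0,0.001,0],[0,0,0],0],[[0,0.001,0],[0,0,0],0],[[0,0,0],[0,0,0],0],[[0,0,0],[0,0,0],0],[[0,0,0],[0,0,0],0]]'; python3 -c "
from h import *
go(494,64,9,-2)
i,K,M=grab('wrist','w41')"
```

```text
t: 44.07
ee_pos: [492.6, 63.1, 8.5]
orientation: [1.235, 1.193, -1.235]
ft_force: [0.3, -0.2, -0.2]
width: 0.3
t 44.1 cur yaw -2.0 turn -0.000 | shift now-axes [-0.5  1.4 -1. ] | shift after-turn axes [-0.5  1.4 -1. ] q6 0.14 F [ 0.3 -0.2 -0.2] w 0.3
```

View pics/w41.png

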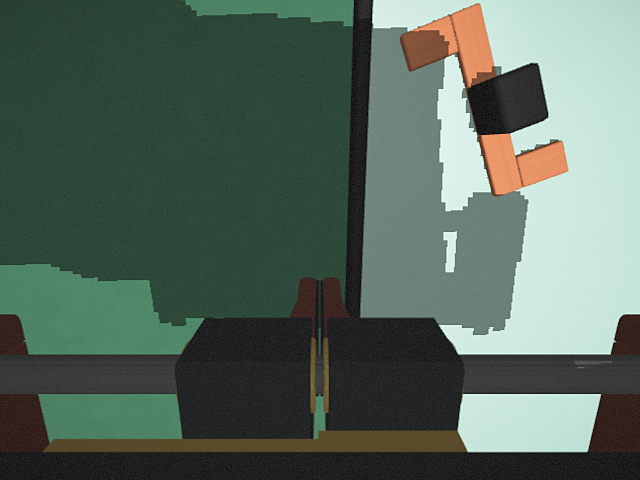

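```bash
python3 -m crank '[[[0,0.001,0],[0,0,0],0],[[0,0.001,0],[0,0,0],0],[[0,0.001,0],[0,0,0],0],[[0,0.001,0],[0,0,0],0],[[0,0.001,0],[0,0,0],0],[[0,0,0],[0,0,0],0],[[0,0,0],[0,0,0],0],[[0,0,0],[0,0,0],0]]'; python3 -c "
from h import *
go(494,64,9,-2)"
```

```text
t: 44.78
ee_pos: [497.5, 62.9, 8.4]
orientation: [1.235, 1.193, -1.235]
ft_force: [-2.0, 0.6, -1.7]
width: 0.4
t 44.8 cur yaw -2.0 turn -0.000 | shift now-axes [-0.6 -3.5 -1. ] | shift after-turn axes [-0.6 -3.5 -1. ] q6 0.14 F [-2.   0.6 -1.7] w 0.4
```

```bash
python3 -m crank '[[[0,0.001,0],[0,0,0],0],[[0,0.001,0],[0,0,0],0],[[0,0.001,0],[0,0,0],0],[[0,0,0],[0,0,0],0],[[0,0,0],[0,0,0],0],[[0,0,0],[0,0,0],0],[[0,0,0],[0,0,0],0],[[0,0,0],[0,0,0],0]]'; python3 -c "
from h import *
go(494,64,9,-2)"
```

```text
t: 45.45
ee_pos: [497.7, 62.8, 8.2]
orientation: [1.232, 1.196, -1.24]
ft_force: [-10.0, 1.5, 6.4]
width: 0.5
t 45.5 cur yaw -2.0 turn -0.000 | shift now-axes [-0.8 -3.7 -1.1] | shift after-turn axes [-0.8 -3.7 -1.1] q6 0.14 F [-10.    1.5   6.4] w 0.5
```

Stop reached (−10 N). Back off, rise and check from above.

```bash
python3 -m crank '[[[0,-0.006,0],[0,0,0],0],[[0,-0.015,0],[0,0,0],0],[[-0.04,0,0],[0,0,0],0],[[-0.04,0,0],[0,0,0],0.02],[[-0.04,0.03,0],[0,0,0],0.02],[[-0.04,0.04,0.005],[0,0,0],0.02],[[0,0.04,0.005],[0,0,0],0.02],[[0,0.04,0.005],[0,0,0],0.02]]';python3 -m crank '[[[0,0.04,0.005],[0,0,0],0.02],[[0,0.03,0.005],[0,0,0],0.02],[[0,0,0.005],[0,0,0],0.02],[[0,0,0],[0,0,0],0.02],[[0,0,0],[0,0,0],0.02],[[0,0,0],[0,0,0],0.02],[[0,0,0],[0,0,0],0.02],[[0,0,0],[0,0,0],0.02]]'; python3 - <<'E'
from h import *
i,K,M=grab("wrist","w42"); np.savez("w42.npz",i=i,K=K,M=M)
print(ctrl.get_obs()["ee_pos"])
crop(i,340,0,500,140,"c42",5)
E
```

```text
t: 46.12
ee_pos: [617.2, 45.2, 154.9]
orientation: [1.238, 1.187, -1.229]
ft_force: [-0.0, -0.3, -1.5]
width: 19.9
t: 46.78
ee_pos: [682.2, 28.2, 151.5]
orientation: [1.235, 1.193, -1.235]
ft_force: [-0.7, -0.4, -0.8]
width: 20.1
[682.40749346  28.12874854 151.56472056]
```

View pics/w42.png

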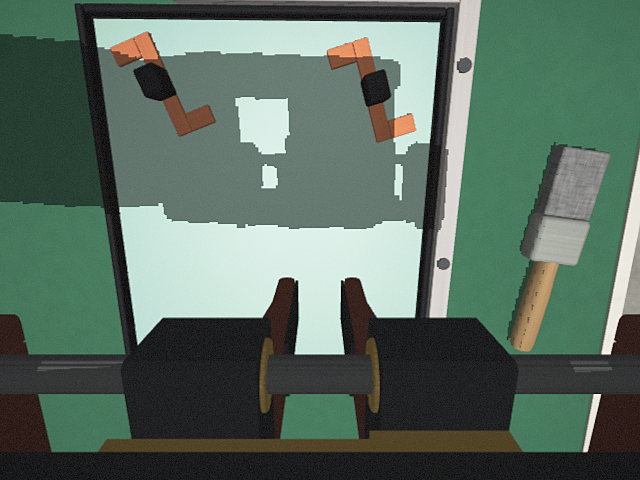

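View pics/c42.png

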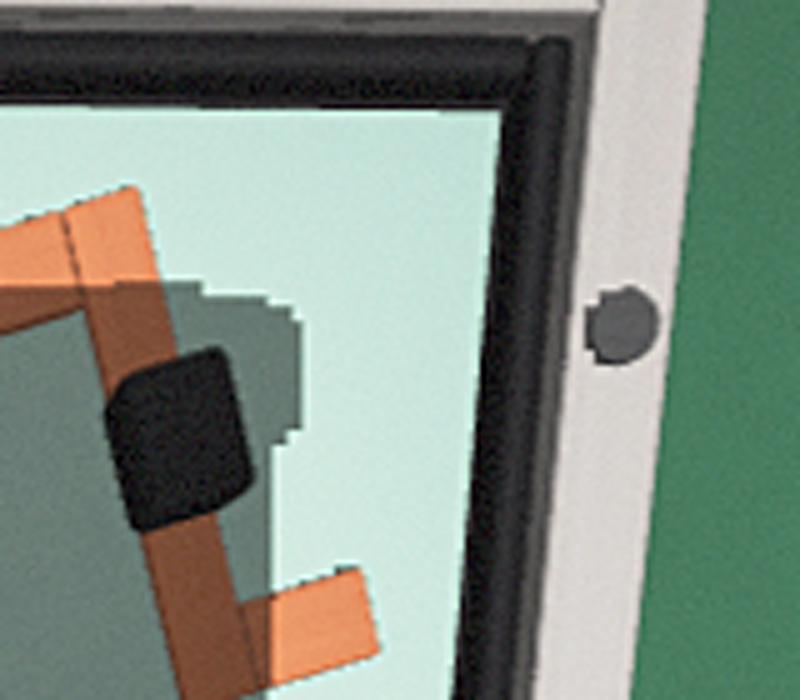

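```bash
python3 - <<'E'
from h import *
d=np.load("w42.npz");K,M,i=d["K"],d["M"],d["i"]
hsv=cv2.cvtColor(i,cv2.COLOR_BGR2HSV); s=i.astype(int).sum(2)
E1=[];E2=[]
for v in range(40,310,6):
    k=np.where(s[v,400:455]<110)[0]
    if len(k): E1.append(w(K,M,400+k.min(),v,18)[:2])
    g=(hsv[v,:,0]>60)&(hsv[v,:,0]<90)&(hsv[v,:,1]>80)
    k=np.where(g[445:500])[0]
    if len(k): E2.append(w(K,M,445+k.min(),v,25)[:2])
for E in(E1,E2):
    E=np.array(E); p=np.polyfit(E[:,1],E[:,0],1); r=E[:,0]-np.polyval(p,E[:,1]); ok=abs(r)<1.5; p=np.polyfit(E[ok,1],E[ok,0],1); print(np.degrees(p[0]),ok.sum(),len(E),"x at y=190,0:",np.polyval(p,[190,0]))
f=lambda u,v,z:w(K,M,340+u/5,v/5,z).round(1)
print("fence corner",f(597,13,25),"rim corner",f(572,37,18)); print("mid",f(556,530,25),f(540,530,18)); print("A",f(100,10,25),f(100,33,18))
E
```

```text
2.5151576810985614 45 45 x at y=190,0: [775.31170562 766.9711269 ]
2.577806826905129 45 45 x at y=190,0: [800.29477319 791.74644204]
fence corner [785.1 191.8  25. ] rim corner [784.1 191.1  18. ]
mid [783.4 124.5  25. ] [783.4 125.1  18. ]
A [716.2 194.6  25. ] [717. 194.  18.]
```

Corner gap ≤1 mm on both arms, angle difference 0.06°. Now back to the slider.

```bash
python3 -m crank '[[[-0.03,-0.02,0.02],[0,0,0],0.05],[[-0.015,-0.023,0.033],[0,0,0],0.05],[[0,-0.023,0.034],[0,0,0],0.05],[[0,-0.023,0.034],[0,0,0],0.05],[[0,-0.023,0.034],[0,0,0],0.05],[[0,-0.023,0.034],[0,0,0],0.05],[[0,-0.023,0.034],[0,0,0],0.05],[[0,-0.023,0.034],[0,0,0],0.05]]';python3 -m crank '[[[0,-0.023,0.034],[0,0,0],0.05],[[0,-0.023,0.034],[0,0,0],0.05],[[0,0,0],[0.118,0,0],0.05],[[0,0,0],[0.118,0,0],0.05],[[0,0,0],[0.118,0,0],0.05],[[0,0,0],[0.118,0,0],0.05],[[0,0,0],[0.118,0,0],0.05],[[0,0,0],[0.118,0,0],0.05]]';python3 -m crank '[[[0,0,0],[0.118,0,0],0.05],[[0,0,0],[0.118,0,0],0.05],[[0,0,0],[0.118,0,0],0.05],[[0,0,0],[0.118,0,0],0.05],[[0,0,0],[0.118,0,0],0.05],[[0,0,0],[0.118,0,0],0.05],[[0,0,0],[0.09,0,0],0.05],[[0,0,0],[0,0,0],0.05]]'; python3 - <<'E'
from h import *
i,K,M=grab("wrist","w43")
go(415,-394,90,-88.6)
E
```

```text
t: 47.5
ee_pos: [492.3, -222.7, 196.2]
orientation: [1.235, 1.192, -1.234]
ft_force: [0.8, -0.7, -0.4]
width: 50.3
t: 48.17
ee_pos: [445.3, -288.0, 196.1]
orientation: [1.736, 0.756, -1.735]
ft_force: [1.0, 0.4, 0.3]
width: 50.1
t: 48.83
ee_pos: [445.4, -287.9, 196.0]
orientation: [2.208, 0.029, -2.207]
ft_force: [-0.4, 0.3, -0.1]
width: 49.7
t 48.9 cur yaw -88.2 turn 0.007 | shift now-axes [106.  105.   33.7] | shift after-turn axes [106.  105.3  32.9] q6 0.94 F [-0.5  0.4 -0.1] w 50.1
```

View pics/w43.png

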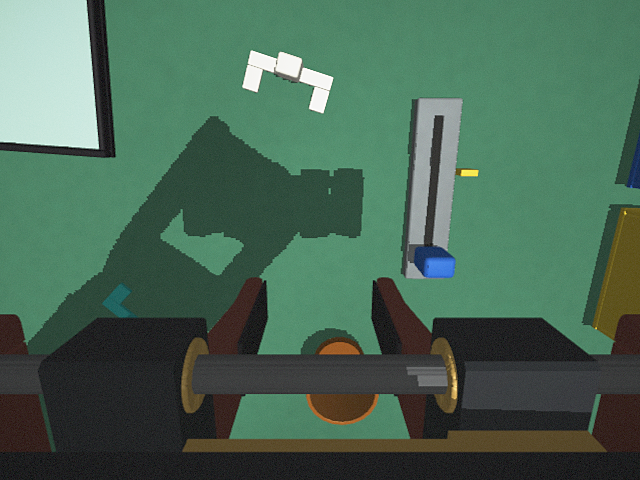

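```bash
python3 -m crank '[[[0,0.035,0.011],[0,0,0],0.05],[[0,0.035,0.011],[0,0,0],0.05],[[0,0.035,0.011],[0,0,0],0.05],[[0.03,0,0],[0,0,0],0.05],[[0.04,0,0],[0,0,0],0.05],[[0.036,0,0],[0,0,0],0.05],[[0,0,0],[0,0,0],0.05],[[0,0,0],[0,0,0],0.05]]'; python3 - <<'E'
from h import *
i,K,M=grab("wrist","w44"); i,K,M=grab("wrist","w44"); np.savez("w44.npz",i=i,K=K,M=M)
go(415,-394,26,-88.6)
E
```

```text
t: 49.55
ee_pos: [414.6, -393.0, 88.6]
orientation: [2.204, 0.039, -2.21]
ft_force: [-0.4, -0.8, 0.2]
width: 49.8
t 49.6 cur yaw -88.2 turn 0.007 | shift now-axes [65.6 -1.   1.7] | shift after-turn axes [65.6 -0.9  1.6] q6 0.76 F [0.6 0.9 0.3] w 49.8
```

View pics/w44.png

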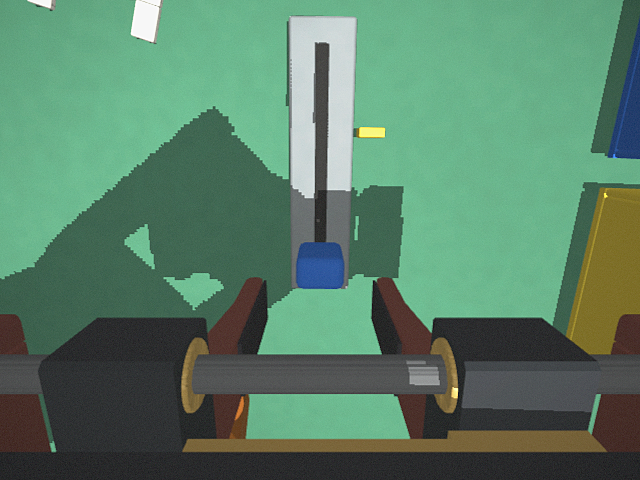

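Grip centred at (320,265). Descend and close fully before moving.

```bash
python3 -m crank '[[[0.03,-0.001,0.001],[0.007,0,0],0.044],[[0.025,0,0],[0,0,0],0.044],[[0.008,0,0],[0,0,0],0.044],[[0,0,0],[0,0,0],0.044],[[0,0,0],[0,0,0],0.02],[[0,0,0],[0,0,0],0.02],[[0,0,0],[0,0,0],0.02],[[0,0,0],[0,0,0],0.02]]';python3 -m crank '[[[0,0,0],[0,0,0],0.02],[[0,0,-0.008],[0,0,0],0.02],[[0,0,-0.011],[0,0,0],0.02],[[0,0,-0.011],[0,0,0],0.02],[[0,0,-0.011],[0,0,0],0.02],[[0,0,-0.011],[0,0,0],0.02],[[0,0,-0.010],[0,0,0],0.02],[[0,0,-0.005],[0,0,0],0.02]]'; python3 - <<'E'
from h import *
i,K,M=grab("wrist","w45"); i,K,M=grab("wrist","w45"); np.savez("w45.npz",i=i,K=K,M=M)
crop(i,250,90,420,350,"c45",3)
go(495,-394,26,-88.6)
E
```

```text
t: 50.32
ee_pos: [415.8, -394.5, 28.7]
orientation: [2.211, 0.022, -2.206]
ft_force: [-0.3, -1.2, 7.9]
width: 27.6
t: 50.98
ee_pos: [483.5, -393.0, 28.7]
orientation: [2.211, 0.022, -2.205]
ft_force: [-2.3, -2.3, 8.6]
width: 27.6
t 51.1 cur yaw -88.7 turn -0.001 | shift now-axes [  2.8   1.2 -11.1] | shift after-turn axes [  2.7   1.2 -11.1] q6 0.85 F [ 0.8 -2.4  5.8] w 28.2
```

View pics/c45.png

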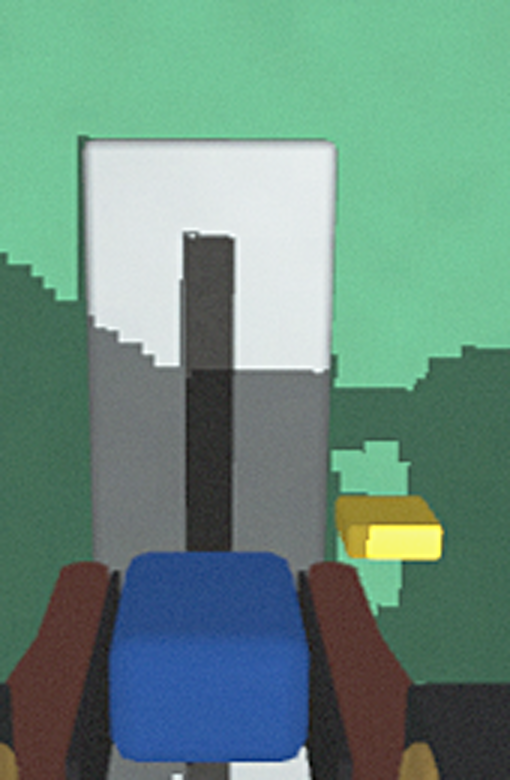

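```bash
python3 - <<'E'
from h import *
d=np.load("w45.npz");K,M=d["K"],d["M"]
f=lambda u,v,z:w(K,M,250+u/3,90+v/3,z).round(1)
print("grip",f(210,640,54),f(210,760,54),"flag",f(400,526,18),f(400,557,18),"housing far",f(210,142,14), "base flag far",f(380,497,0))
E
```

```text
grip [ 493.4 -392.3   54. ] [ 475.3 -392.7   54. ] flag [ 498.3 -423.9   18. ] [ 492.9 -424.3   18. ] housing far [ 558.9 -390.9   14. ] base flag far [ 497.9 -423.4    0. ]
```

Grip centre x≈484.4, marker 495.6 (495.0 after the track angle). Forward 10.7 mm.

```bash
python3 -m crank '[[[0,0,-0.003],[0,0,0],0.02],[[0,0,-0.004],[0,0,0],0.02],[[0,0,-0.0035],[0,0,0],0.02],[[0,0,0],[0,0,0],0.02],[[0,0,0],[0,0,0],0.02],[[0,0,0],[0,0,0],0.02],[[0,0,0],[0,0,0],0.02],[[0,0,0],[0,0,0],0.02]]'; python3 - <<'E'
from h import *
i,K,M=grab("wrist","w46"); np.savez("w46.npz",i=i,K=K,M=M)
crop(i,250,90,420,350,"c46",3)
go(495,-394,26,-88.6)
E
```

```text
t: 51.75
ee_pos: [493.7, -392.9, 28.7]
orientation: [2.213, 0.022, -2.205]
ft_force: [0.6, -2.0, 5.8]
width: 27.6
t 51.8 cur yaw -88.7 turn -0.002 | shift now-axes [ 2.7  1.2 -1.3] | shift after-turn axes [ 2.7  1.2 -1.3] q6 0.86 F [ 1.7 -2.6  5.5] w 28.0
```

View pics/c46.png

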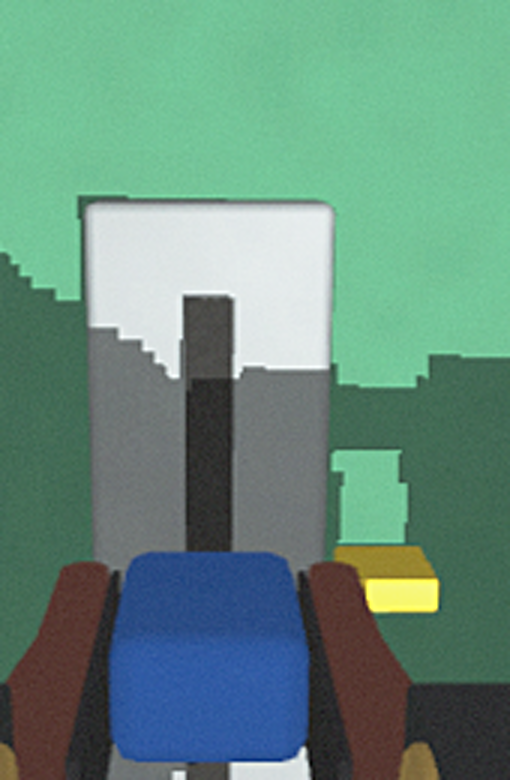

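Release straight up, then check from above.

```bash
python3 -m crank '[[[0,0,0],[0,0,0],0.036],[[0,0,0],[0,0,0],0.044],[[0,0,0],[0,0,0],0.044],[[0,0,0],[0,0,0],0.044],[[-0.03,0,0],[0,0,0],0.044],[[-0.035,0,0],[0,0,0],0.044],[[-0.035,0,0],[0,0,0],0.044],[[0,0,0],[0,0,0],0.044]]';python3 -m crank '[[[-0.02,0,0],[0,0,0],0.044],[[0,0,0],[0,0,0],0.044],[[0,0,0],[0,0,0],0.044],[[0,0,0],[0,0,0],0.044],[[0,0,0],[0,0,0],0.044],[[0,0,0],[0,0,0],0.044],[[0,0,0],[0,0,0],0.044],[[0,0,0],[0,0,0],0.044]]'; python3 - <<'E'
from h import *
i,K,M=grab("wrist","w47"); np.savez("w47.npz",i=i,K=K,M=M)
crop(i,270,100,400,320,"c47",3)
i,K,M=grab("scene","s47")
print(ctrl.get_obs()["ee_pos"])
E
```

```text
t: 52.47
ee_pos: [495.1, -393.8, 133.3]
orientation: [2.215, 0.018, -2.199]
ft_force: [1.3, -0.1, 1.0]
width: 44.1
t: 53.13
ee_pos: [491.8, -391.2, 146.1]
orientation: [2.209, 0.026, -2.211]
ft_force: [-0.2, 1.2, -0.0]
width: 44.0
[ 491.94789129 -391.27660886  146.40501353]
```

View pics/c47.png

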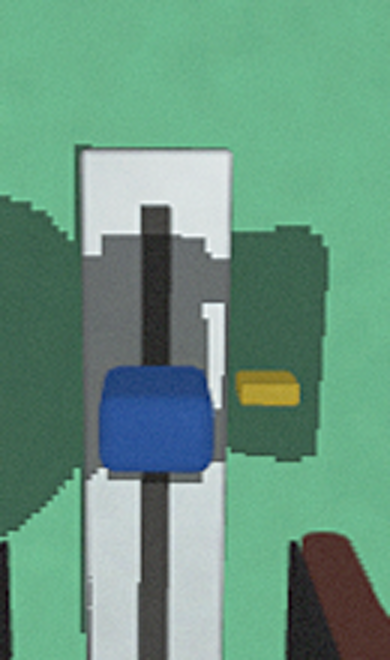

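View pics/s47.png

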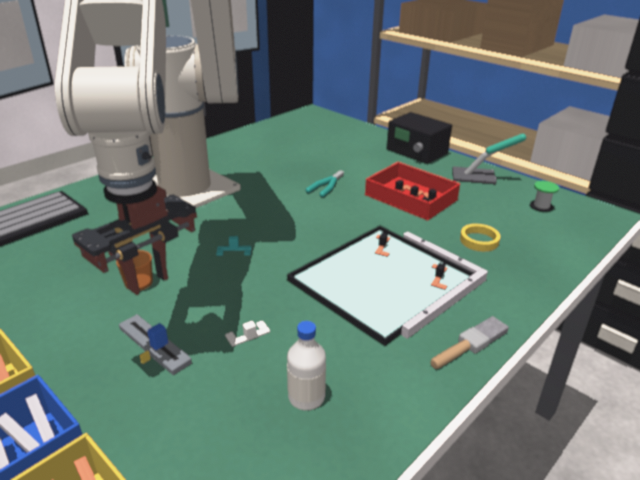

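```bash
python3 - <<'E'
from h import *
d=np.load("w47.npz");K,M=d["K"],d["M"]
f=lambda u,v,z:w(K,M,270+u/3,100+v/3,z).round(1)
print("grip",f(156,394,54),f(156,471,54),"flag",f(270,384,18),f(270,405,18))
i,K,M=grab("scene"); crop(i,380,220,500,345,"c48",5); crop(i,355,155,470,225,"c48b",6)
E
```

```text
grip [ 503.3 -392.    54. ] [ 484.2 -392.5   54. ] flag [ 498.3 -423.2   18. ] [ 492.4 -423.5   18. ]
```

View pics/c48.png

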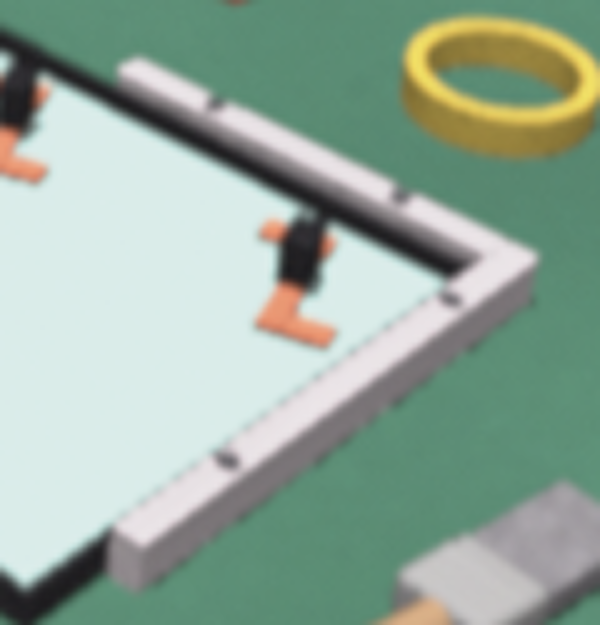

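View pics/c48b.png

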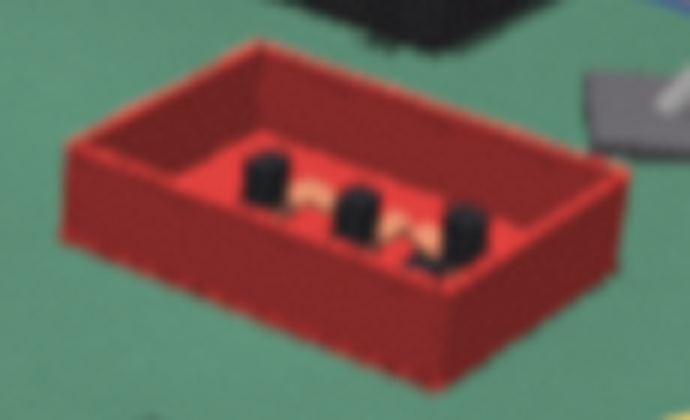

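Grip centre 493.8 against marker 495.3, about 1–1.5 mm off. The tray is still flush and the bin holds all four. Handing in.

```bash
python3 -c "
from workcell import workorder
print(workorder.close_job())"
```

```text
the job is handed in; nothing more can be done
None
```

The job is handed in, at about 53 s on the robot clock. `close_job` gives no verdict, so the results below come from my own camera checks.

- **Feed stop:** I pulled the blue grip to the near stop, where I read about 18 N of reaction force. The first pull fell short because I started moving before the jaws had fully closed, so I pulled again.
- **Sorting:** Four faulty brackets were present: the U-shape, the snapped one, the bar with no arms and the short one. All four lie in the red bin; there was no bent one. Two good Z brackets stayed flat on the carrier.
- **Carrier:** I dragged the carrier by its near rim and pressed it into both fence arms. A wedge of about 2 mm at the left arm and a gap of about 2 mm at the far one each closed with one more push. The last overhead check, before I moved the slider, showed gaps of 1 mm or less at the corner and an angle difference of about 0.06°. The final scene view showed it unchanged.
- **Grip at the marker:** I released it with its centre at x ≈ 493.8 mm against the marker's 495.3 mm, about 1–1.5 mm short and within the 6 mm limit.
- **Bystanders and contact:** The bottle, tape, jar and pliers looked undisturbed in the final scene view. The gripper was clear of everything at hand-in.

The scene and side cameras disagreed with the wrist camera by up to about 10 mm on some points, so I used the wrist camera for all the fits.

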